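# Isolate and lock out the bench supply, then refit its fuse cover

### The arm

A 6-joint arm with a two-finger parallel gripper is mounted at the origin on a cart in front of the work surface, level with it; the furniture and walls round the work are solid. World frame = base frame: x ahead of the robot, y to its left, z up, the work surface at z = 0. Lengths are in m, angles in rad, forces in N, time in s.
With the tool pointing down it reaches from about 0.35 to 0.925 m from the base axis. Payload 6.4 kg.
Tool frame: the origin (TCP) lies midway between the tips of the shut fingers; the grasp point (between the pads) lies 19 mm behind it; z points along the fingers, y is the direction in which the jaws open and shut (so a half turn about z gives the same grasp; the last joint's range is limited). The gripper opens to 94 mm and grips with 3 to 60 N. Pads are 16 mm wide; open, the fingers measure 119 mm over their backs; the gripper's body (75 mm by 177 mm) begins 78 mm behind the grasp point.
Start: joints at [-1.412, 0.245, 1.558, -0, 1.339, -0.174], TCP at [0.212, -0.614, 0.205] pointing down, gripper open.
Joint ranges: [-3.13, 3.13], [-1.02, 2.26], [0.13, 2.54], [-0.95, 4.09], [0.21, 2.88], [-2.74, 2.74]. Speed limits (rad/s): [2.57, 2.57, 3.14, 3.14, 3.14, 3.14].

### API

Orientations are given as a unit quaternion [w, x, y, z].
In Python, from rig import manip gives the robot as it stands.
- The arm moves only by the tool play_rows, never from a script. Its argument "targets" is a list of rows, each an object of numbers: "x", "y", "z": the shift along the tool's x, y, z in m; "ax", "ay", "az": the turn, a rotation vector about the tool's x, y, z in degrees; "hand": the gripper's target within -1 to 1 (shut at 1, half-way at 0, fully open at -1). A call has 1 to 20 rows; each row is the pose to reach, as a shift and turn from the pose measured when the call began, along the tool's axes at that moment; what a row does not reach only later rows make up. A row lasts 1/10 s, in which the tool goes at most 50 mm and 8.59 degrees, less where a joint would pass 70% of its speed; a pose out of reach is approached as far as the arm can. A call with a gripper value outside its range is refused whole. The fingers move at their own pace and stop on an object; "force" is the grip in N (left out, the last holds). Time passes only in rows, so rows that repeat a pose let the fingers close. It gives the time, the measured TCP pose, the force and the opening at its end, in the units of the state.
- manip.sense(): the state, without advancing time (a new reading comes with each control period).
- manip.snapshot(name): name is "scene" or "top" or "wrist"; returns a dict with "color" (480x640x3 uint8, blue, green, red), "z_map" (480x640 float32, m along the optical axis (not along the pixel's ray), 0 where there is no reading), "mtx" (3x3 intrinsics, pixels), "world_from_camera" (4x4, takes a point from camera to world coordinates). Camera axes: x right, y up, looking along -z (the intrinsics and any distortion apply to the point x, -y, -z); pixel columns grow to the right and rows downward; lengths in m; the calibration is good to about 2 mm. A picture is of the moment at which its call begins.
- manip.close_job(): hands the job in, once; it reports no verdict.
The state is a dict: "time": time; "joints": joint angles; "qvel": joint speeds; "tau": joint torques, N m; "tcp_pos": TCP position; "ee_rot": TCP orientation; "force": force on the tool from outside, world axes, zero at the start; "moment": the same for the moment, N m; "finger_gap": finger opening in m.
Only numpy, scipy, OpenCV 4.12 (cv2) and the standard library are available. Lean on these libraries where they do the work, as an engineer would, in place of code of your own. Each camera call takes 0.05 s, during which the arm holds its last target.

### The job

The bench supply box still has its fuse compartment open. Switch it off by turning the isolator handle a quarter turn anticlockwise to its stop, then swing the lockout hasp out of the handle until it stands straight out of the panel, so that it bars the handle from being turned back. Only when it is locked out, refit the loose cover: hook its lower lip under the ledge, swing the head edge down and press it shut under the roller catch; leave the other things on the bench where they are.

Things in the scene. Friction and masses are not known exactly. Their poses are not given: they have to be found in the camera images.
- panel: sloping top panel (148 x 264 mm) of the fixed grey bench supply box (black side cheeks, 278 mm wide, 47 mm high in front, 88 behind). It leans back 15 degrees, low edge towards the robot. Origin: middle of its surface, 64 mm above the bench. x up the slope (away from the robot), y left, z straight out of the panel. Isolator at y = -70 mm, open fuse compartment at y = +62 mm.
- isolator_axis (a point): on the turning axis (panel's z) of the isolator's black handle bar, 18 mm above the panel. Bar: 72 mm long (40 mm to the heel end, 32 mm to the tab end), 22 mm wide, flat sides 18 to 46 mm above the panel. On: along the slope, tab end up, at the bar mark. Off: across the panel, tab end left, at the ring mark. Below it a grey locking ring, radius 46 mm, top at 18 mm.
- isolator (a joint): turn of the handle: 0 rad = on; grows anticlockwise seen from in front of the panel; 1.571 rad = off, at its stop. Stays where it is left (friction 0.15 N m).
- hasp (a joint): swing of the lockout hasp, a steel leaf 5 mm thick in the slot along the top of the bar: 0 rad = stowed, 1.6 rad (stop) = standing straight out, its tip 122 mm above the panel. Stays where it is left (friction 0.06 N m). Only with the handle at off can its heel drop into the locking ring's notch, letting it swing past about 0.8 rad; it then bars the handle.
- hasp_pin (a point): hinge pin of the hasp, across the handle bar, 28 mm from the handle's axis on the heel side and 38 mm above the panel's surface
- hasp_tab (a point): centre of the 9 mm hole in the hasp's tab, 73 mm from the hinge pin. The tab (20 mm wide, 22 long, 5 thick) projects past the end of the bar, 38 mm above the panel when stowed, and can be pinched by its two sides; it turns between the fingers as it swings away from the panel in an arc about the pin.
- seat (a point): centre of the fuse compartment on the panel's surface. The shut cover's origin lies here, cover axes along the panel's axes. Frame round it: side bars 98 mm apart and a head bar 49.5 mm up the slope, all 6 mm high; the ledge at the foot. The microscope's screen hangs behind the box, 190 mm and more above the bench, its near corner about 0.53 m from the robot's base axis.
- ledge (a point): foot of the ledge's back wall, 62.5 mm down the slope from the seat, on the panel's surface. The ledge's roof reaches from here 10 mm up the slope, with 10 mm of free height under it (13 mm over its top).
- roller (a point): centre of the sprung roller catch (10 mm thick, 18 mm long) at the head of the compartment, 11 mm above the panel. It overhangs the shut cover's head edge by 2.3 mm; pressing that edge down with about 5 N snaps the cover under it.
- cover: loose aluminium cover, 92 x 92 x 6 mm, 0.14 kg, with a lower lip at its -x end (72 mm wide, 3.5 mm thick, level with the underside) and on top a black pull rib: 60 mm along x, 12 mm thick along y, centred at x = +4 mm, 6 to 30 mm above the underside. Origin: centre of the underside, z towards the rib. Starts flat on the bench, rib up.
- lip (a point): middle of the free end of the cover's lower lip, on its underside, 62 mm from the cover's origin along its -x
- head_edge (a point): middle of the cover's head edge (opposite the lip), on its upper side, 46 mm from the cover's origin along its +x
- side_cutters: side cutters, 109 mm long, 12 mm high, lying loose to the right of the box; bystander
- film_tape: roll of film tape, 74 mm across, 15 mm high, lying loose left of the cover; bystander
- heatsink: finned heatsink, 40 x 40 x 22 mm, loose just right of the box; bystander

How it is judged:
On the way, in this order (a step that is already met when the one before it is completed fails the run):
1. the isolator handle is turned to off (value of joint isolator above 1.5 rad), for 0.2 s.
2. the hasp is swung out with the handle at off (value of joint hasp above 1.3 rad and value of joint isolator above 1.48 rad), for 0.2 s.
3. the cover's lip is hooked under the ledge, its head edge still raised (x of lip in the frame of seat between -0.064 and -0.0555 m and z of lip in the frame of seat below 0.0065 m and z of head_edge in the frame of seat above 0.01 m), for 0.04 s.
At the end, for the whole second after the job is handed in: handle at off (within 5 degrees of its stop), hasp out (75 degrees or more), cover lying shut on the panel, lip under the ledge and head edge under the roller catch (within 4 mm along and 6 mm across the slope, raised less than 3 mm, within 2.3 degrees of parallel) and at rest (all of step 2 and x of cover in the frame of seat between -0.004 and 0.004 m and y of cover in the frame of seat between -0.006 and 0.006 m and z of cover in the frame of seat below 0.003 m and z of head_edge in the frame of seat below 0.009 m and angle between the z axis of cover and the z axis of panel, either way round below 0.04 rad and linear speed of cover below 0.01 m/s); the robot touches nothing.
It fails at once if the side cutters, the tape roll or the heatsink are moved by more than 30 mm (distance of any of side_cutters, film_tape, heatsink from where it was at the start of the episode above 0.03 m).
It also fails if it takes over 72 s, if anything falls off the work surface, if the arm or the gripper's body presses on something with over 40 N, if the wrist force passes 120 N, or if a joint passes its speed limit or range.

## Working session

There is one attempt and no reset: what is moved stays moved. The work goes in short steps, Python scripts to look and compute and a tool call to move; the robot and the scene stay as the last step left them, time stands still between calls to the robot, and variables do not carry over. Pictures are saved under pics/ and viewed, and the job is handed in when it is done.

Besides the shell and the picture viewer there is one more tool, called in YAML: its name, and indented under it one key for each argument. play_rows: Moves the arm, as the interface text tells. Its arguments: {"type":"object","properties":{"targets":{"type":"array","items":{"type":"object","properties":{"x":{"type":"number"},"y":{"type":"number"},"z":{"type":"number"},"ax":{"type":"number"},"ay":{"type":"number"},"az":{"type":"number"},"hand":{"type":"number"}}}},"force":{"type":"number"}},"required":["targets"]}

```bash
ls; mkdir -p pics
cat > h.py <<'E'
import numpy as np, cv2
from rig import manip
from scipy.spatial.transform import Rotation as R
def snap(n,f):
    s=manip.snapshot(n); cv2.imwrite('pics/'+f+'.png',s['color']); np.savez('pics/'+f+'.npz',**s); return s
def load(f): return dict(np.load('pics/'+f+'.npz'))
def cloud(s):
    z=s['z_map']; K=s['mtx']; v,u=np.mgrid[:480,:640]
    p=np.stack([(u-K[0,2])/K[0,0]*z,-(v-K[1,2])/K[1,1]*z,-z],-1)
    T=s['world_from_camera']; P=p@T[:3,:3].T+T[:3,3]; P[z==0]=np.nan; return P
def ray(s,u,v):
    K=s['mtx'];T=s['world_from_camera']; d=np.array([(u-K[0,2])/K[0,0],-(v-K[1,2])/K[1,1],-1.]); return T[:3,3],T[:3,:3]@d
def onplane(s,u,v,n,c):
    o,d=ray(s,u,v); n=np.array(n,float); return o+d*((c-n@o)/(n@d))
def rq(q): return R.from_quat([q[1],q[2],q[3],q[0]])
E
python3 - <<'E'
from h import *
print(manip.sense())
for n in ['scene','top','wrist']:
    s=snap(n,n+'0'); print(n,s['mtx'],s['world_from_camera'].round(3),[k for k in s])
E
```

```text
pics
{'time': 0.0, 'joints': array([-1.41211322e+00,  2.45775142e-01,  1.55898989e+00, -3.74675972e-05,
        1.33868177e+00, -1.74071645e-01]), 'qvel': array([ 0.0012188 , -0.00090973,  0.00138527, -0.00054767, -0.00171901,
        0.00266499]), 'tau': array([ 2.28677090e-03, -4.15829909e+01, -3.14601409e+01,  6.86441688e-02,
        3.33155296e-02, -1.53032202e-04]), 'tcp_pos': array([ 0.21223979, -0.61374952,  0.20438322]), 'ee_rot': array([-9.27189431e-04,  9.86190042e-01,  1.65615040e-01, -1.10937496e-05]), 'force': array([-0.31853968,  0.03577473,  0.58836937]), 'moment': array([-0.02483792,  0.02905429, -0.04783178]), 'finger_gap': 0.09403079035071128}
scene [[501.76897092   0.         329.62018803]
 [  0.         501.76897092 243.9300256 ]
 [  0.           0.           1.        ]] [[-0.606  0.552 -0.573 -0.393]
 [-0.796 -0.422  0.434  0.684]
 [-0.002  0.719  0.695  1.092]
 [ 0.     0.     0.     1.   ]] ['color', 'z_map', 'mtx', 'world_from_camera']
top [[565.23509163   0.         325.44447919]
 [  0.         565.23509163 243.15093962]
 [  0.           0.           1.        ]] [[-0.015  0.99  -0.138  0.267]
 [-1.    -0.018 -0.023  0.048]
 [-0.025  0.138  0.99   1.328]
 [ 0.     0.     0.     1.   ]] ['color', 'z_map', 'mtx', 'world_from_camera']
wrist [[388.15392813   0.         323.13126643]
 [  0.         388.15392813 239.82500664]
 [  0.           0.           1.        ]] [[ 0.326  0.92   0.217  0.275]
 [-0.945  0.318  0.073 -0.591]
 [-0.001 -0.229  0.973  0.383]
 [ 0.     0.     0.     1.   ]] ['color', 'z_map', 'mtx', 'world_from_camera']
```

View pics/scene0.png

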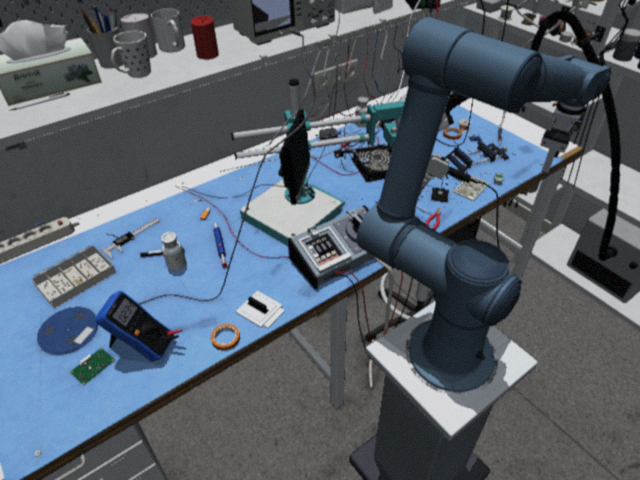

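View pics/top0.png

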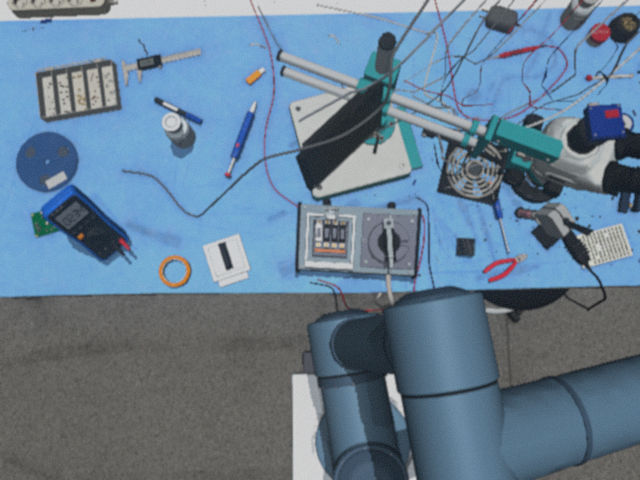

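Run:
```python
from h import *
s=load('top0'); c=s['color']
a=cv2.resize(c[190:290,280:440],None,fx=5,fy=5,interpolation=cv2.INTER_CUBIC); cv2.imwrite('pics/topbox.png',a)
a=cv2.resize(c[215:305,140:270],None,fx=6,fy=6,interpolation=cv2.INTER_CUBIC); cv2.imwrite('pics/topcov.png',a)
P=cloud(s)
for u,v in [(300,205),(300,275),(418,275),(422,210),(330,265),(345,240),(370,215),(410,220),(390,240),(389,232),(389,220),(226,240),(206,245),(240,270),(465,247),(175,270),(503,267),(340,140)]: print(u,v,P[v,u].round(4))
```

```text
300 205 [0.5281 0.1329 0.0854]
300 275 [0.3775 0.1399 0.0037]
418 275 [ 0.373  -0.1367  0.0022]
422 210 [ 5.282e-01 -1.523e-01 -3.000e-04]
330 265 [0.3938 0.068  0.0641]
345 240 [0.4539 0.033  0.037 ]
370 215 [ 0.5022 -0.0233  0.0858]
410 220 [ 0.4902 -0.1126  0.0796]
390 240 [ 0.4423 -0.0644  0.1045]
389 232 [ 0.4594 -0.0623  0.1086]
389 220 [ 0.4838 -0.062   0.1206]
226 240 [0.4636 0.3151 0.0057]
206 245 [0.4527 0.3631 0.0039]
240 270 [0.3917 0.2815 0.0039]
465 247 [ 0.4365 -0.2482  0.007 ]
175 270 [ 0.3952  0.4388 -0.0057]
503 267 [ 0.389  -0.3371 -0.0043]
340 140 [0.5975 0.042  0.3267]
```

View pics/topbox.png

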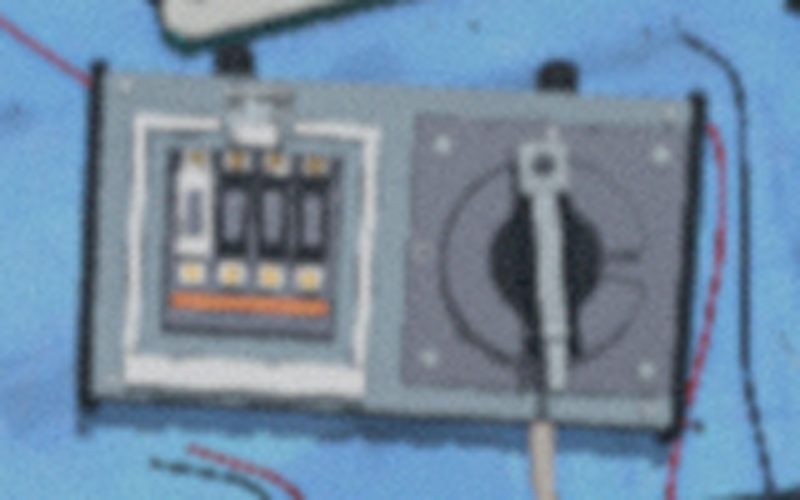

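View pics/topcov.png

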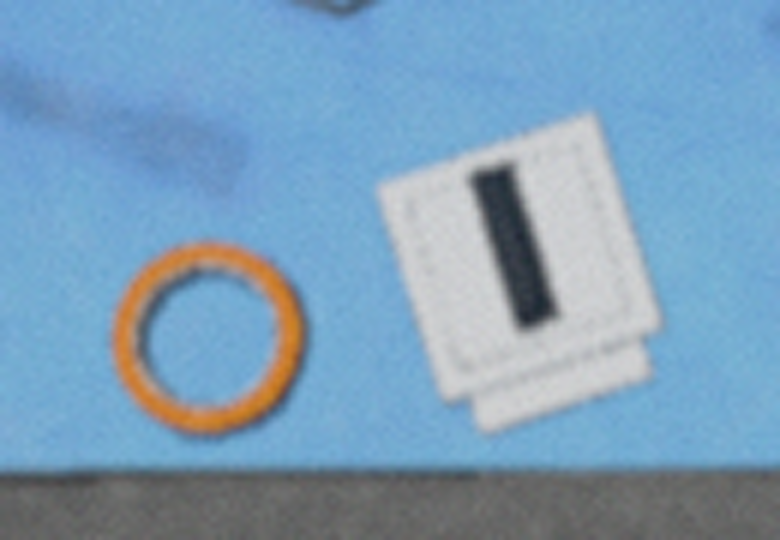

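View pics/wrist0.png

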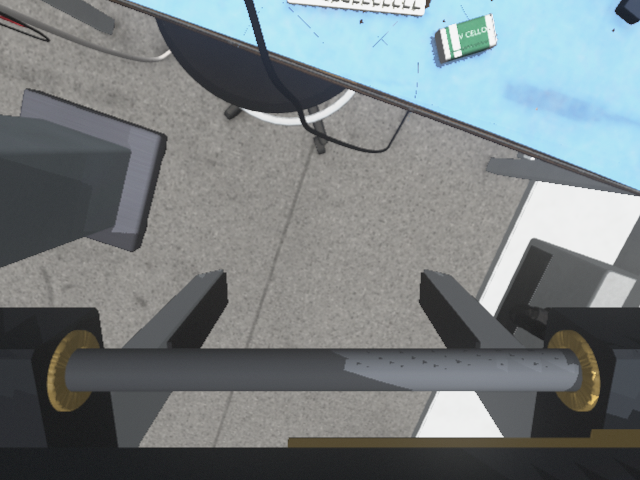

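Run:
```python
from h import *
for nm in ['top0','scene0']:
    s=load(nm); P=cloud(s)
    if nm=='top0':
        m=np.zeros((480,640),bool)
        # panel strip areas between frame and plate, and plate corners
        for (u0,v0,u1,v1) in [(375,120,408,370),(420,130,460,200),(620,160,680,200),(420,300,450,370),(610,330,660,380),(130,80,210,105),(300,90,520,105)]:
            m[190+v0//5:190+v1//5,280+u0//5:280+u1//5]=1
    Q=P[m]; Q=Q[np.isfinite(Q[:,0])]
    c=Q.mean(0); 
    for _ in range(5):
        c=Q.mean(0); w=np.linalg.svd(Q-c)[2][2]; r=(Q-c)@w; Q=Q[abs(r)<2.5*r.std()]
    w*=np.sign(w[2]); print(nm,len(Q),c,w,np.degrees(np.arccos(w[2])),np.degrees(np.arctan2(w[1],-w[0])),r.std())
    # points at c; height at
    break
px=lambda u,v:(280+u/5,190+v/5)
n=w; d=n@c
for t,u,v in [('Lcheek top',105,72),('Lcheek bot',92,402),('Rcheek top',694,98),('Rcheek bot',672,430),('frameTL outer',135,115),('frame TR',380,128),('frame BL',125,392),('frame BR',365,397),('plateTL',415,117),('plate BL',405,385)]:
    print(t,onplane(s,*px(u,v),n,d).round(4))
```

```text
top0 875 [ 0.46591413 -0.01639529  0.06959556] [-0.25534488  0.04104746  0.96597831] 14.988376954599886 9.132340404393664 0.0028056758479562036
Lcheek top [0.5305 0.131  0.0804]
Lcheek bot [0.3849 0.1408 0.0415]
Rcheek top [ 0.5121 -0.132   0.0867]
Rcheek bot [ 0.3672 -0.1221  0.048 ]
frameTL outer [0.5114 0.1179 0.0759]
frame TR [0.5028 0.0077 0.0783]
frame BL [0.3891 0.1256 0.0433]
frame BR [0.3846 0.0162 0.0467]
plateTL [ 0.5072 -0.008   0.0801]
plate BL [ 0.3896 -0.002   0.0488]
```

play_rows:
  targets:
    - {"x":0.08,"y":-0.11,"z":-0.1,"az":6,"hand":-1}
    - {"x":0.318,"y":-0.466,"z":-0.126,"az":23,"hand":-1}
    - {"x":0.318,"y":-0.466,"z":-0.126,"az":23,"hand":-1}
    - {"x":0.318,"y":-0.466,"z":-0.126,"az":23,"hand":-1}
    - {"x":0.318,"y":-0.466,"z":-0.126,"az":23,"hand":-1}
    - {"x":0.318,"y":-0.466,"z":-0.126,"az":23,"hand":-1}
    - {"x":0.318,"y":-0.466,"z":-0.126,"az":23,"hand":-1}
    - {"x":0.318,"y":-0.466,"z":-0.126,"az":23,"hand":-1}
    - {"x":0.318,"y":-0.466,"z":-0.126,"az":23,"hand":-1}
    - {"x":0.318,"y":-0.466,"z":-0.126,"az":23,"hand":-1}
    - {"x":0.318,"y":-0.466,"z":-0.126,"az":23,"hand":-1}
    - {"x":0.318,"y":-0.466,"z":-0.126,"az":23,"hand":-1}
    - {"x":0.318,"y":-0.466,"z":-0.126,"az":23,"hand":-1}
    - {"x":0.318,"y":-0.466,"z":-0.126,"az":23,"hand":-1}
    - {"x":0.318,"y":-0.466,"z":-0.126,"az":23,"hand":-1}
    - {"x":0.318,"y":-0.466,"z":-0.126,"az":23,"hand":-1}

```text
invalid input
```

Run:
```python
from h import *
s=manip.sense(); print(s['time'],s['joints'].round(3),s['tcp_pos'],s['ee_rot'],s['force'])
snap('wrist','w1')
```

```text
0.15 [-1.412  0.246  1.559  0.     1.339 -0.174] [ 0.21228326 -0.61388712  0.20461095] [-7.23736172e-04  9.86190153e-01  1.65615393e-01  1.45485456e-05] [ 0.62306285 -0.24376395 -0.3618838 ]
```

View pics/w1.png

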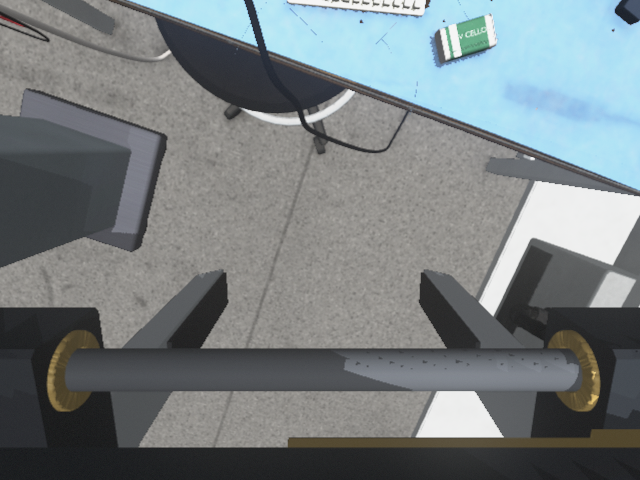

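play_rows:
  targets:
    - {"x":0.02,"y":-0.03,"z":-0.01,"ax":0,"ay":0,"az":0,"hand":-1}
  force: 20

```text
time: 0.3
tcp_pos: [0.2201, -0.5798, 0.2125]
ee_rot: [-0.002, 0.986, 0.164, -0.0]
force: [0.2, 0.7, 0.0]
finger_gap: 0.094
```

play_rows:
  targets:
    - {"x":0.298,"y":-0.436,"z":-0.116,"az":23,"hand":-1}
    - {"x":0.298,"y":-0.436,"z":-0.116,"az":23,"hand":-1}
    - {"x":0.298,"y":-0.436,"z":-0.116,"az":23,"hand":-1}
    - {"x":0.298,"y":-0.436,"z":-0.116,"az":23,"hand":-1}
    - {"x":0.298,"y":-0.436,"z":-0.116,"az":23,"hand":-1}
    - {"x":0.298,"y":-0.436,"z":-0.116,"az":23,"hand":-1}
    - {"x":0.298,"y":-0.436,"z":-0.116,"az":23,"hand":-1}
    - {"x":0.298,"y":-0.436,"z":-0.116,"az":23,"hand":-1}
    - {"x":0.298,"y":-0.436,"z":-0.116,"az":23,"hand":-1}
    - {"x":0.298,"y":-0.436,"z":-0.116,"az":23,"hand":-1}
    - {"x":0.298,"y":-0.436,"z":-0.116,"az":23,"hand":-1}
    - {"x":0.298,"y":-0.436,"z":-0.116,"az":23,"hand":-1}
    - {"x":0.298,"y":-0.436,"z":-0.116,"az":23,"hand":-1}
    - {"x":0.298,"y":-0.436,"z":-0.116,"az":23,"hand":-1}
  force: 20

```text
invalid input
```

Run:
```python
from h import *
s=manip.sense(); print(s['time'],s['joints'].round(3),s['tcp_pos'],s['ee_rot'],s['force'])
snap('wrist','w2')
```

```text
0.3 [-1.39   0.173  1.628 -0.     1.344 -0.15 ] [ 0.2201126  -0.57981037  0.21250653] [-2.10252775e-03  9.86402542e-01  1.64333683e-01 -2.14738455e-04] [0.18330089 0.69417824 0.01957492]
```

View pics/w2.png

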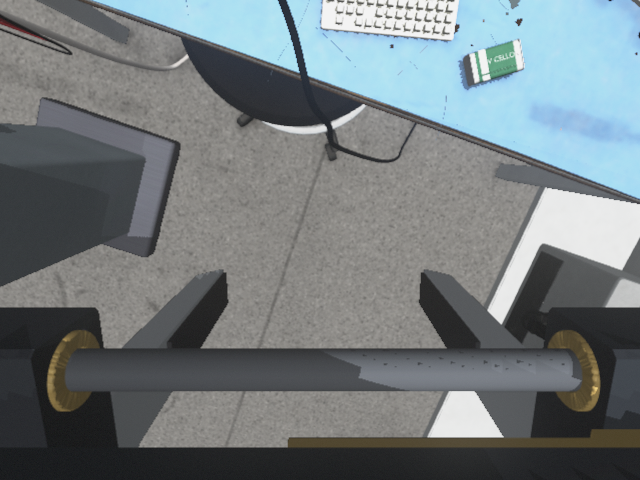

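play_rows:
  targets:
    - {"x":0.298,"y":-0.436,"z":-0.116,"ax":0,"ay":0,"az":23,"hand":-1}
    - {"x":0.298,"y":-0.436,"z":-0.116,"ax":0,"ay":0,"az":23,"hand":-1}
    - {"x":0.298,"y":-0.436,"z":-0.116,"ax":0,"ay":0,"az":23,"hand":-1}
    - {"x":0.298,"y":-0.436,"z":-0.116,"ax":0,"ay":0,"az":23,"hand":-1}
    - {"x":0.298,"y":-0.436,"z":-0.116,"ax":0,"ay":0,"az":23,"hand":-1}
    - {"x":0.298,"y":-0.436,"z":-0.116,"ax":0,"ay":0,"az":23,"hand":-1}
    - {"x":0.298,"y":-0.436,"z":-0.116,"ax":0,"ay":0,"az":23,"hand":-1}
    - {"x":0.298,"y":-0.436,"z":-0.116,"ax":0,"ay":0,"az":23,"hand":-1}
    - {"x":0.298,"y":-0.436,"z":-0.116,"ax":0,"ay":0,"az":23,"hand":-1}
    - {"x":0.298,"y":-0.436,"z":-0.116,"ax":0,"ay":0,"az":23,"hand":-1}
    - {"x":0.298,"y":-0.436,"z":-0.116,"ax":0,"ay":0,"az":23,"hand":-1}
    - {"x":0.298,"y":-0.436,"z":-0.116,"ax":0,"ay":0,"az":23,"hand":-1}
    - {"x":0.298,"y":-0.436,"z":-0.116,"ax":0,"ay":0,"az":23,"hand":-1}
    - {"x":0.298,"y":-0.436,"z":-0.116,"ax":0,"ay":0,"az":23,"hand":-1}
  force: 20

```text
time: 1.75
tcp_pos: [0.3611, -0.0668, 0.3329]
ee_rot: [-0.003, 0.999, -0.035, -0.0]
force: [-0.8, 0.2, 0.8]
finger_gap: 0.0938
```

Run:
```python
from h import *
s=manip.sense(); print(s['time'],s['joints'].round(3),s['tcp_pos'],s['ee_rot'],s['force'])
snap('wrist','w3')
```

```text
1.75 [-0.498 -0.558  2.042  0.005  1.661  1.142] [ 0.36107054 -0.06681717  0.33287549] [-2.76150776e-03  9.99400540e-01 -3.45071150e-02 -4.39768722e-04] [-0.75450287  0.24157365  0.80094264]
```

View pics/w3.png

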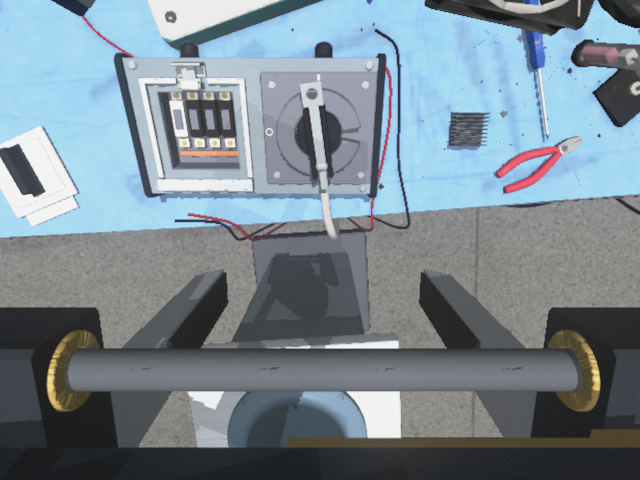

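Run:
```python
from h import *
s=load('w3'); c=s['color']
cv2.imwrite('pics/w3a.png',cv2.resize(c[45:205,110:260],None,fx=3.75,fy=3.75,interpolation=cv2.INTER_CUBIC))
cv2.imwrite('pics/w3b.png',cv2.resize(c[45:205,250:400],None,fx=3.75,fy=3.75,interpolation=cv2.INTER_CUBIC))
cv2.imwrite('pics/w3c.png',cv2.resize(c[110:240,0:100],None,fx=4,fy=4,interpolation=cv2.INTER_CUBIC))
```

```text
(no output)
```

View pics/w3a.png

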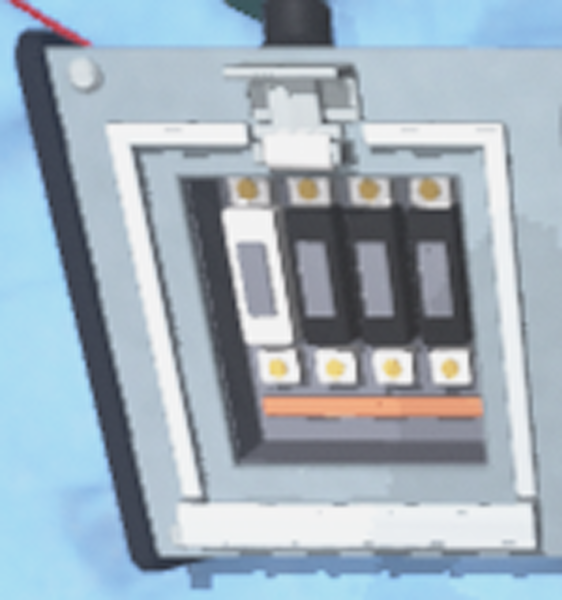

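View pics/w3b.png

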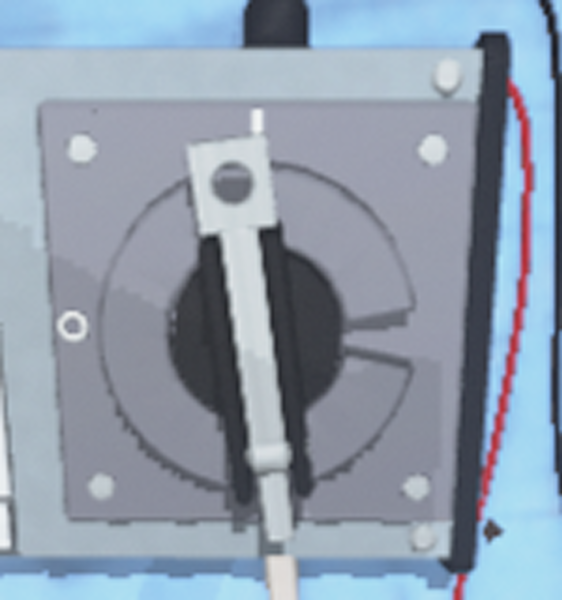

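View pics/w3c.png

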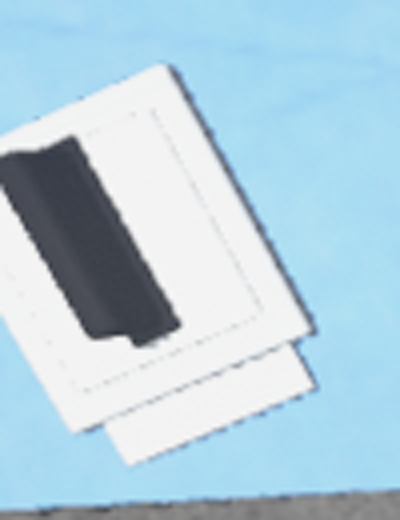

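```bash
cat > pan.py <<'E'
from h import *
def Rp(y): return (R.from_euler('z',y)*R.from_euler('y',-np.radians(15))).as_matrix()
E
python3 - <<'E'
from pan import *
from scipy.optimize import least_squares
w=load('w3');t=load('top0')
A=lambda u,v:(110+u/3.75,45+v/3.75)
B=lambda u,v:(250+u/3.75,45+v/3.75)
C=lambda u,v:(280+u/5,190+v/5)
W=[(A(45,48),(74,132)),(A(155,556),(-74,132)),(B(480,50),(74,-132)),(B(452,555),(-74,-132))]
T=[(C(105,72),(74,132)),(C(92,402),(-74,132)),(C(694,98),(74,-132)),(C(672,430),(-74,-132))]
def proj(s,P):
    K=s['mtx'];M=s['world_from_camera']; p=(P-M[:3,3])@M[:3,:3]; return np.array([K[0,2]+K[0,0]*p[0]/-p[2],K[1,2]-K[1,1]*p[1]/-p[2]])
def fit(s,obs):
    def f(q):
        Rm=Rp(q[2]); o=np.array([q[0],q[1],.064]); r=[]
        for px,m in obs: r+=list(proj(s,o+Rm@np.array([m[0]/1e3,m[1]/1e3,0]))-px)
        return r
    r=least_squares(f,[.44,0,0]); return r
for s,o in((w,W),(t,T)):
    r=fit(s,o); print(r.x[:2].round(4),np.degrees(r.x[2]),r.fun.round(1))
    q=r.x; Rm=Rp(q[2]); o0=np.array([q[0],q[1],.064]); n=Rm[:,2]
    def loc(px,h):
        return (Rm.T@(onplane(s,*px,n,n@o0+h)-o0)).round(4)
    if s is w:
        print('frame inner TL,TR,BR',loc(A(135,150),.006),loc(A(485,153),.006),loc(A(205,497),.006),loc(A(517,497),.006))
        print('ledge top corners',loc(A(178,502),.013),loc(A(533,503),.013),loc(A(185,548),.013),loc(A(540,548),.013))
        print('roller ',loc(A(260,135),.016),loc(A(340,135),.016))
        print('ring mark',loc(B(73,326),0),'bar mark',loc(B(257,122),0),'ring L',loc(B(99,320),.018),'ring R',loc(B(414,310),.018),'R2',loc(B(411,368),.018),'top',loc(B(285,163),.018),'tab hole',loc(B(232,183),.0405),'tab corners',loc(B(188,145),.0405),loc(B(265,135),.0405),'heel',loc(B(268,455),.046))
E
```

```text
[0.4514 0.0047] -4.033952612574787 [-1.2  0.  -0.1  0.1  1.1 -0.5  0.2  0.8]
frame inner TL,TR,BR [0.0487 0.1093 0.006 ] [0.0479 0.0121 0.006 ] [-0.0519  0.1093  0.006 ] [-0.0518  0.0125  0.006 ]
ledge top corners [-0.0511  0.1149  0.013 ] [-0.0512  0.0063  0.013 ] [-0.0661  0.1158  0.013 ] [-0.0659  0.0054  0.013 ]
roller  [0.0536 0.0703 0.016 ] [0.0536 0.0487 0.016 ]
ring mark [-0.0008 -0.0152 -0.    ] bar mark [ 0.0553 -0.0702 -0.    ] ring L [ 0.005  -0.0253  0.018 ] ring R [ 0.0079 -0.1145  0.018 ] R2 [-0.0086 -0.1144  0.018 ] top [ 0.0468 -0.078   0.018 ] tab hole [ 0.0448 -0.0643  0.0405] tab corners [ 0.0539 -0.0532  0.0405] [ 0.0563 -0.0728  0.0405] heel [-0.0256 -0.0735  0.046 ]
[0.4487 0.0041] -3.764091126135007 [-0.1  0.5  0.  -0.6 -0.1  0.6  0.2 -0.5]
```

```bash
cat >> pan.py <<'E'
O=np.array([.4508,.0045,.064]); RP=Rp(np.radians(-4.0))
def tgt(p, yaw=0, pitch=0):
    """panel-frame TCP pos (m), yaw deg about panel z, pitch deg about panel y applied first; base: tool x=panel x, z=-panel z"""
    base=R.from_matrix(np.diag([1.,-1,-1]))
    return O+RP@np.array(p), R.from_matrix(RP)*R.from_euler('z',yaw,degrees=True)*R.from_euler('y',pitch,degrees=True)*base
def delta(P,Rt,s=None):
    s=s or manip.sense(); Rc=rq(s['ee_rot'])
    return (Rc.inv().apply(P-s['tcp_pos'])).round(4), np.degrees((Rc.inv()*Rt).as_rotvec()).round(2)
def where(s=None):
    s=s or manip.sense(); Rc=rq(s['ee_rot']).as_matrix()
    return (RP.T@(s['tcp_pos']-O)).round(4), (RP.T@Rc).round(3), s['force'].round(1), s['finger_gap'], s['joints'].round(2), s['time']
E
python3 - <<'E'
from pan import *
print(delta(*tgt([0,-.07,.12],7))); print(delta(*tgt([0,-.07,.023],7)))
E
```

```text
(array([ 0.0537, -0.0069,  0.1529]), array([-1.24, 15.03, -7.02]))
(array([ 0.0789, -0.0063,  0.2466]), array([-1.24, 15.03, -7.02]))
```

play_rows:
  targets:
    - {"x":0.0537,"y":-0.0069,"z":0.153,"ax":-1.24,"ay":15.03,"az":-7.02,"hand":-1}
    - {"x":0.0537,"y":-0.0069,"z":0.153,"ax":-1.24,"ay":15.03,"az":-7.02,"hand":-1}
    - {"x":0.0537,"y":-0.0069,"z":0.153,"ax":-1.24,"ay":15.03,"az":-7.02,"hand":-1}
    - {"x":0.0537,"y":-0.0069,"z":0.153,"ax":-1.24,"ay":15.03,"az":-7.02,"hand":-1}
    - {"x":0.0537,"y":-0.0069,"z":0.153,"ax":-1.24,"ay":15.03,"az":-7.02,"hand":-1}
    - {"x":0.0537,"y":-0.0069,"z":0.153,"ax":-1.24,"ay":15.03,"az":-7.02,"hand":-1}
  force: 20

```text
time: 2.4
tcp_pos: [0.415, -0.0644, 0.1803]
ee_rot: [0.013, 0.991, 0.025, 0.13]
force: [-0.5, -0.6, 1.1]
finger_gap: 0.0939
```

Run:
```python
from pan import *
print(where()); print(delta(*tgt([0,-.07,.023],7)))
snap('wrist','w4')
```

```text
(array([ 0.0002, -0.0712,  0.1204]), array([[ 0.993,  0.12 ,  0.   ],
       [ 0.12 , -0.993, -0.001],
       [-0.   ,  0.001, -1.   ]]), array([-0.5, -0.6,  1.1]), 0.09389763313305868, array([-0.5 , -0.53,  2.32,  0.12,  1.12,  0.98]), 2.4)
(array([-0.0001, -0.0013,  0.0973]), array([ 0.05,  0.  , -0.12]))
```

View pics/w4.png

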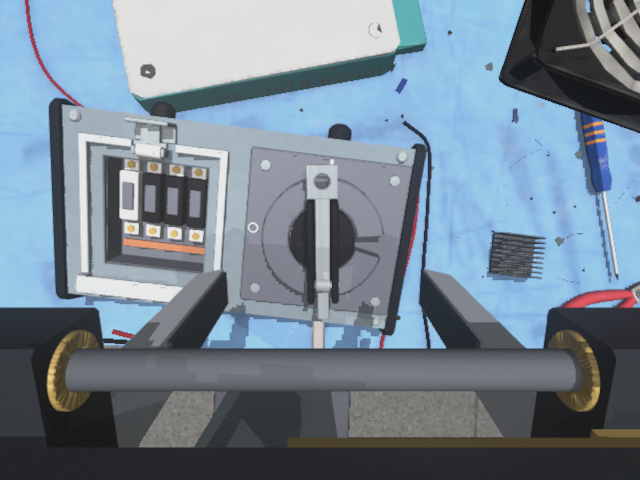

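play_rows:
  targets:
    - {"x":0,"y":-0.001,"z":0.04,"ax":0,"ay":0,"az":0,"hand":-1}
    - {"x":0,"y":-0.001,"z":0.07,"ax":0,"ay":0,"az":0,"hand":-1}
    - {"x":0,"y":-0.001,"z":0.097,"ax":0,"ay":0,"az":0,"hand":-1}
    - {"x":0,"y":-0.001,"z":0.097,"ax":0,"ay":0,"az":0,"hand":-1}
    - {"x":0,"y":-0.001,"z":0.097,"ax":0,"ay":0,"az":0,"hand":-1}
  force: 20

```text
time: 2.95
tcp_pos: [0.4414, -0.066, 0.0889]
ee_rot: [0.014, 0.991, 0.025, 0.131]
force: [1.0, 0.0, -0.5]
finger_gap: 0.0941
```

Run:
```python
from pan import *
print(where()); print(delta(*tgt([0,-.07,.023],7)))
```

```text
(array([ 0.0021, -0.071 ,  0.0252]), array([[ 0.993,  0.12 ,  0.003],
       [ 0.12 , -0.993, -0.002],
       [ 0.003,  0.002, -1.   ]]), array([ 1. ,  0. , -0.5]), 0.09413517544365187, array([-0.47, -0.29,  2.33,  0.13,  0.86,  0.98]), 2.95)
(array([-0.002 , -0.0013,  0.0022]), array([ 0.14, -0.16, -0.11]))
```

Close on the bar.

play_rows:
  targets:
    - {"x":-0.002,"y":-0.001,"z":0.001,"ax":0,"ay":0,"az":0,"hand":-1}
    - {"x":-0.002,"y":-0.001,"z":0.001,"ax":0,"ay":0,"az":0,"hand":1}
    - {"x":-0.002,"y":-0.001,"z":0.001,"ax":0,"ay":0,"az":0,"hand":1}
    - {"x":-0.002,"y":-0.001,"z":0.001,"ax":0,"ay":0,"az":0,"hand":1}
    - {"x":-0.002,"y":-0.001,"z":0.001,"ax":0,"ay":0,"az":0,"hand":1}
    - {"x":-0.002,"y":-0.001,"z":0.001,"ax":0,"ay":0,"az":0,"hand":1}
    - {"x":-0.002,"y":-0.001,"z":0.001,"ax":0,"ay":0,"az":0,"hand":1}
    - {"x":-0.002,"y":-0.001,"z":0.001,"ax":0,"ay":0,"az":0,"hand":1}
  force: 20

```text
time: 3.75
tcp_pos: [0.4396, -0.0651, 0.0874]
ee_rot: [0.013, 0.991, 0.025, 0.131]
force: [-0.3, -0.2, -0.6]
finger_gap: 0.0414
```

Run:
```python
from pan import *
print(where()); print(delta(*tgt([0,-.07,.023],92))); print(manip.sense()['moment'])
```

```text
(array([-0.    , -0.0702,  0.0242]), array([[ 0.993,  0.12 ,  0.003],
       [ 0.12 , -0.993, -0.002],
       [ 0.003,  0.002, -1.   ]]), array([-0.3, -0.2, -0.6]), 0.041389468568037505, array([-0.47, -0.3 ,  2.34,  0.13,  0.86,  0.98]), 3.75)
(array([ 0.0001, -0.0002,  0.0012]), array([ 2.100e-01, -2.000e-02, -8.511e+01]))
[0.0349243  0.15245618 0.03197311]
```

play_rows:
  targets:
    - {"x":0,"y":0,"z":0,"ax":0,"ay":0,"az":0,"hand":1}
    - {"x":0,"y":0,"z":0,"ax":0,"ay":0,"az":0,"hand":1}
    - {"x":0,"y":0,"z":0,"ax":0,"ay":0,"az":0,"hand":1}
    - {"x":0,"y":0,"z":0,"ax":0,"ay":0,"az":0,"hand":1}
  force: 20

```text
time: 4.15
tcp_pos: [0.4396, -0.0655, 0.0874]
ee_rot: [0.014, 0.991, 0.025, 0.131]
force: [-0.7, -2.8, -0.8]
finger_gap: 0.0222
```

play_rows:
  targets:
    - {"x":0,"y":0,"z":0,"ax":0,"ay":0,"az":-7,"hand":1}
    - {"x":0,"y":0,"z":0,"ax":0,"ay":0,"az":-14,"hand":1}
    - {"x":0,"y":0,"z":0,"ax":0,"ay":0,"az":-21,"hand":1}
    - {"x":0,"y":0,"z":0,"ax":0,"ay":0,"az":-28,"hand":1}
    - {"x":0,"y":0,"z":0,"ax":0,"ay":0,"az":-35,"hand":1}
    - {"x":0,"y":0,"z":0,"ax":0,"ay":0,"az":-42,"hand":1}
    - {"x":0,"y":0,"z":0,"ax":0,"ay":0,"az":-49,"hand":1}
    - {"x":0,"y":0,"z":0,"ax":0,"ay":0,"az":-56,"hand":1}
    - {"x":0,"y":0,"z":0,"ax":0,"ay":0,"az":-63,"hand":1}
    - {"x":0,"y":0,"z":0,"ax":0,"ay":0,"az":-70,"hand":1}
    - {"x":0,"y":0,"z":0,"ax":0,"ay":0,"az":-77,"hand":1}
    - {"x":0,"y":0,"z":0,"ax":0,"ay":0,"az":-81,"hand":1}
    - {"x":0,"y":0,"z":0,"ax":0,"ay":0,"az":-84,"hand":1}
    - {"x":0,"y":0,"z":0,"ax":0,"ay":0,"az":-84,"hand":1}
    - {"x":0,"y":0,"z":0,"ax":0,"ay":0,"az":-84,"hand":1}
  force: 30

```text
time: 5.65
tcp_pos: [0.4397, -0.0656, 0.0874]
ee_rot: [0.098, 0.72, 0.681, 0.088]
force: [1.6, -2.8, -0.7]
finger_gap: 0.0216
```

Run:
```python
from pan import *
print(where()); print(manip.sense()['moment'],manip.sense()['force'])
snap('wrist','w5')
```

```text
(array([ 0.0001, -0.0707,  0.0242]), array([[-0.014,  1.   ,  0.003],
       [ 1.   ,  0.014, -0.003],
       [-0.003,  0.003, -1.   ]]), array([ 1.6, -2.8, -0.7]), 0.021562112845351707, array([-0.47, -0.3 ,  2.34,  0.13,  0.86, -0.49]), 5.65)
[-0.14324355  0.05013719 -0.7213258 ] [ 1.57080894 -2.77218954 -0.7359571 ]
```

View pics/w5.png

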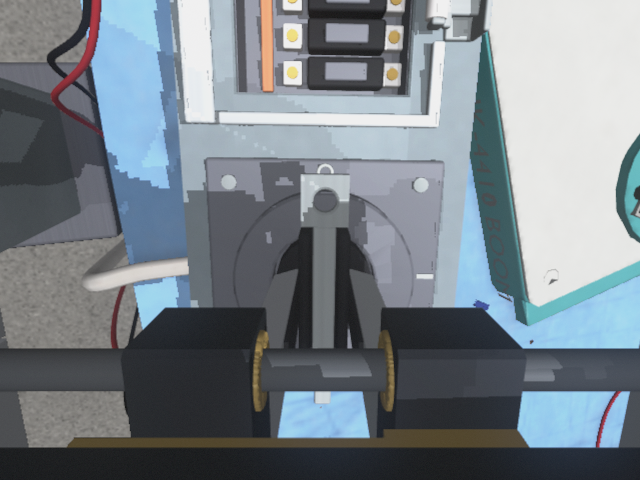

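play_rows:
  targets:
    - {"x":0,"y":0,"z":0,"ax":0,"ay":0,"az":-83,"hand":-0.2}
    - {"x":0,"y":0,"z":0,"ax":0,"ay":0,"az":0,"hand":-0.2}
    - {"x":0,"y":0,"z":0,"ax":0,"ay":0,"az":0,"hand":-0.2}
    - {"x":0,"y":0,"z":0,"ax":0,"ay":0,"az":0,"hand":-0.2}
  force: 20

```text
time: 6.1
tcp_pos: [0.4396, -0.0654, 0.0873]
ee_rot: [0.098, 0.719, 0.682, 0.088]
force: [0.0, 0.9, 0.7]
finger_gap: 0.0504
```

Run:
```python
from pan import *
print(where());  print(delta(*tgt([0,-.024,.022],90)))
```

```text
(array([-0.    , -0.0705,  0.0242]), array([[-0.017,  1.   ,  0.003],
       [ 1.   ,  0.017, -0.003],
       [-0.003,  0.003, -1.   ]]), array([0. , 0.9, 0.7]), 0.0503805973216054, array([-0.47, -0.3 ,  2.34,  0.13,  0.86, -0.49]), 6.1)
(array([0.0465, 0.0008, 0.002 ]), array([0.17, 0.15, 0.97]))
```

I mistyped the first row: its turn should have been near 0. The handle was already against its stop and the forces stayed low, so I'll carry on and check the picture.

play_rows:
  targets:
    - {"x":0.025,"y":0.0005,"z":0.0,"ax":0,"ay":0,"az":1,"hand":-0.2}
    - {"x":0.0465,"y":0.0008,"z":0.002,"ax":0,"ay":0,"az":1,"hand":-0.2}
    - {"x":0.0465,"y":0.0008,"z":0.002,"ax":0,"ay":0,"az":1,"hand":-0.2}
    - {"x":0.0465,"y":0.0008,"z":0.002,"ax":0,"ay":0,"az":1,"hand":-0.2}
  force: 20

```text
time: 6.5
tcp_pos: [0.4435, -0.019, 0.0853]
ee_rot: [0.097, 0.724, 0.677, 0.089]
force: [0.6, -0.3, 0.1]
finger_gap: 0.0562
```

Run:
```python
from pan import *
print(where());  print(delta(*tgt([0,-.024,.022],90)))
snap('wrist','w6')
```

```text
(array([ 0.    , -0.0239,  0.0221]), array([[-0.002,  1.   ,  0.003],
       [ 1.   ,  0.002, -0.002],
       [-0.002,  0.003, -1.   ]]), array([ 0.6, -0.3,  0.1]), 0.05619422287101531, array([-0.34, -0.29,  2.34,  0.09,  0.84, -0.33]), 6.5)
(array([-0.0001, -0.    ,  0.0001]), array([0.17, 0.14, 0.11]))
```

View pics/w6.png

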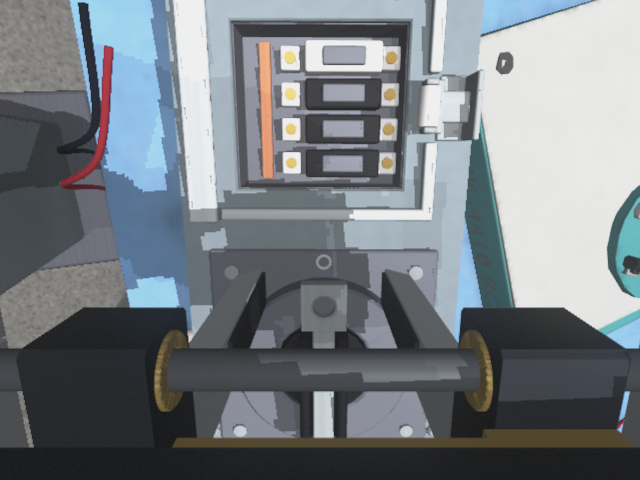

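play_rows:
  targets:
    - {"x":0,"y":0,"z":0,"ax":0,"ay":0,"az":0,"hand":1}
    - {"x":0,"y":0,"z":0,"ax":0,"ay":0,"az":0,"hand":1}
    - {"x":0,"y":0,"z":0,"ax":0,"ay":0,"az":0,"hand":1}
    - {"x":0,"y":0,"z":0,"ax":0,"ay":0,"az":0,"hand":1}
    - {"x":0,"y":0,"z":0,"ax":0,"ay":0,"az":0,"hand":1}
    - {"x":0,"y":0,"z":0,"ax":0,"ay":0,"az":0,"hand":1}
    - {"x":0,"y":0,"z":0,"ax":0,"ay":0,"az":0,"hand":1}
  force: 10

```text
time: 7.25
tcp_pos: [0.4436, -0.0195, 0.0854]
ee_rot: [0.098, 0.725, 0.676, 0.089]
force: [0.3, -1.4, -0.3]
finger_gap: 0.02
```

play_rows:
  targets:
    - {"x":-0.0011,"y":0,"z":-0.0127,"ax":0,"ay":0,"az":0,"hand":1}
    - {"x":-0.0044,"y":0,"z":-0.025,"ax":0,"ay":0,"az":0,"hand":1}
    - {"x":-0.0098,"y":0,"z":-0.0365,"ax":0,"ay":0,"az":0,"hand":1}
    - {"x":-0.0171,"y":0,"z":-0.0469,"ax":0,"ay":0,"az":0,"hand":1}
    - {"x":-0.0261,"y":0,"z":-0.0559,"ax":0,"ay":0,"az":0,"hand":1}
    - {"x":-0.0365,"y":0,"z":-0.0632,"ax":0,"ay":0,"az":0,"hand":1}
    - {"x":-0.048,"y":0,"z":-0.0686,"ax":0,"ay":0,"az":0,"hand":1}
    - {"x":-0.0603,"y":0,"z":-0.0719,"ax":0,"ay":0,"az":0,"hand":1}
    - {"x":-0.073,"y":0,"z":-0.073,"ax":0,"ay":0,"az":0,"hand":1}
    - {"x":-0.078,"y":0,"z":-0.0728,"ax":0,"ay":0,"az":0,"hand":1}
    - {"x":-0.078,"y":0,"z":-0.0728,"ax":0,"ay":0,"az":0,"hand":1}
    - {"x":-0.078,"y":0,"z":-0.0728,"ax":0,"ay":0,"az":0,"hand":1}
  force: 10

```text
time: 8.45
tcp_pos: [0.4192, -0.0965, 0.157]
ee_rot: [0.098, 0.725, 0.676, 0.089]
force: [-4.6, -0.2, 6.0]
finger_gap: 0.0198
```

Run:
```python
from pan import *
print(where()); 
snap('wrist','w7')
```

```text
(array([ 0.0004, -0.103 ,  0.0961]), array([[-0.001,  1.   ,  0.003],
       [ 1.   ,  0.001, -0.004],
       [-0.004,  0.003, -1.   ]]), array([-4.6, -0.2,  6. ]), 0.01976432260260293, array([-0.58, -0.47,  2.32,  0.14,  1.06, -0.56]), 8.45)
```

View pics/w7.png

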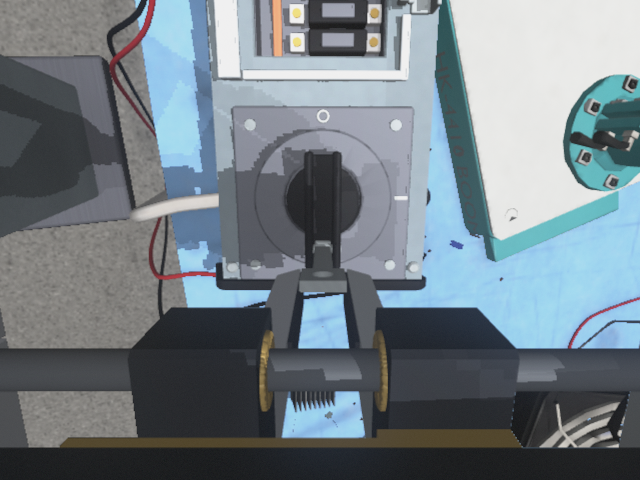

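play_rows:
  targets:
    - {"x":0.004,"y":0,"z":0,"ax":0,"ay":0,"az":0,"hand":-0.2}
    - {"x":0.004,"y":0,"z":0,"ax":0,"ay":0,"az":0,"hand":-0.2}
    - {"x":0.004,"y":0,"z":0,"ax":0,"ay":0,"az":0,"hand":-0.2}
    - {"x":0.004,"y":0,"z":-0.03,"ax":0,"ay":0,"az":0,"hand":-0.2}
    - {"x":0.004,"y":0,"z":-0.07,"ax":0,"ay":0,"az":0,"hand":-0.2}
    - {"x":0.004,"y":0,"z":-0.12,"ax":0,"ay":0,"az":0,"hand":-0.2}
    - {"x":0.004,"y":0,"z":-0.12,"ax":0,"ay":0,"az":0,"hand":-0.2}
  force: 20

```text
time: 9.2
tcp_pos: [0.3901, -0.0915, 0.2803]
ee_rot: [0.105, 0.724, 0.676, 0.09]
force: [0.7, 0.3, -0.1]
finger_gap: 0.0563
```

Run:
```python
from pan import *
print(where()); s=snap('wrist','w8')
def cov(ps,beta): 
    return R.from_euler('z',ps,degrees=True)*R.from_euler('y',beta,degrees=True)*R.from_matrix(np.diag([-1.,1,-1]))
print(delta(np.array([.37,.1,.28]),cov(17,0)))
print(delta(np.array([.40,.30,.28]),cov(17,0)))
P=cloud(load('scene0'));Q=cloud(load('top0'))
for C in(P,Q):
    m=(C[...,2]>.15)&(C[...,0]>.45)&(C[...,0]<.8)&(abs(C[...,1])<.25); X=C[m]; r=np.hypot(X[:,0],X[:,1]); i=np.argsort(r)[:200:20]; print(np.c_[X[i],r[i]].round(3))
```

```text
(array([ 0.0039, -0.1   ,  0.2229]), array([[-0.002,  1.   ,  0.015],
       [ 1.   ,  0.002, -0.011],
       [-0.011,  0.015, -1.   ]]), array([ 0.7,  0.3, -0.1]), 0.05626212534761607, array([-0.61, -0.69,  2.23,  0.14,  1.36, -0.56]), 9.2)
(array([ 0.189 , -0.0302, -0.0136]), array([   9.89,   15.38, -110.19]))
(array([ 0.3906, -0.0144, -0.0109]), array([   9.89,   15.38, -110.19]))
[[0.532 0.103 0.215 0.542]
 [0.537 0.101 0.235 0.547]
 [0.538 0.104 0.283 0.548]
 [0.539 0.106 0.246 0.55 ]
 [0.541 0.098 0.238 0.55 ]
 [0.544 0.086 0.244 0.551]
 [0.541 0.106 0.321 0.551]
 [0.544 0.095 0.217 0.552]
 [0.542 0.107 0.292 0.552]
 [0.543 0.106 0.349 0.553]]
[[0.534 0.102 0.202 0.544]
 [0.536 0.106 0.204 0.547]
 [0.54  0.092 0.203 0.548]
 [0.539 0.103 0.266 0.549]
 [0.538 0.109 0.261 0.549]
 [0.543 0.087 0.224 0.55 ]
 [0.542 0.099 0.232 0.55 ]
 [0.541 0.106 0.305 0.551]
 [0.541 0.108 0.332 0.552]
 [0.541 0.111 0.251 0.552]]
```

View pics/w8.png

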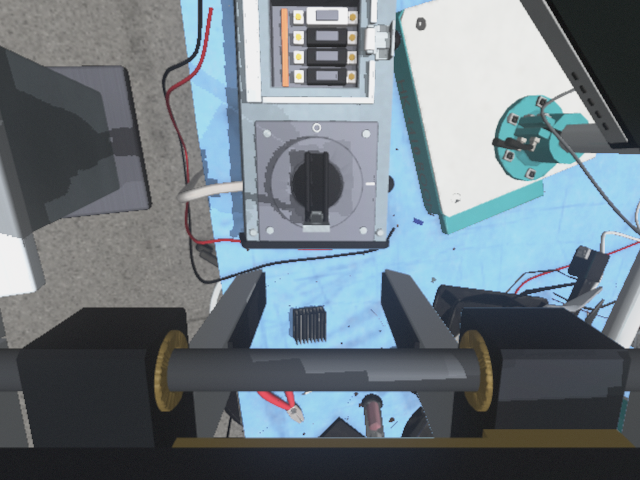

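play_rows:
  targets:
    - {"x":0.03,"y":-0.03,"z":-0.015,"ax":1,"ay":1.3,"az":-8,"hand":-0.2}
    - {"x":0.06,"y":-0.035,"z":-0.015,"ax":2,"ay":2.6,"az":-16,"hand":-0.2}
    - {"x":0.095,"y":-0.035,"z":-0.014,"ax":3,"ay":4,"az":-24,"hand":-0.2}
    - {"x":0.13,"y":-0.035,"z":-0.014,"ax":4,"ay":5.3,"az":-32,"hand":-0.2}
    - {"x":0.16,"y":-0.033,"z":-0.014,"ax":5,"ay":6.5,"az":-40,"hand":-0.2}
    - {"x":0.19,"y":-0.03,"z":-0.014,"ax":6,"ay":7.8,"az":-48,"hand":-0.2}
    - {"x":0.22,"y":-0.027,"z":-0.013,"ax":7,"ay":9,"az":-56,"hand":-0.2}
    - {"x":0.25,"y":-0.025,"z":-0.013,"ax":8,"ay":10,"az":-64,"hand":-0.2}
    - {"x":0.28,"y":-0.022,"z":-0.012,"ax":8.5,"ay":11.5,"az":-72,"hand":-0.2}
    - {"x":0.31,"y":-0.02,"z":-0.012,"ax":9,"ay":13,"az":-80,"hand":-0.2}
    - {"x":0.34,"y":-0.017,"z":-0.011,"ax":9.3,"ay":14,"az":-88,"hand":-0.2}
    - {"x":0.37,"y":-0.015,"z":-0.011,"ax":9.6,"ay":14.8,"az":-96,"hand":-0.2}
    - {"x":0.39,"y":-0.0144,"z":-0.011,"ax":9.9,"ay":15.4,"az":-104,"hand":-0.2}
    - {"x":0.39,"y":-0.0144,"z":-0.011,"ax":9.9,"ay":15.4,"az":-110,"hand":-0.2}
    - {"x":0.39,"y":-0.0144,"z":-0.011,"ax":9.9,"ay":15.4,"az":-110,"hand":-0.2}
    - {"x":0.39,"y":-0.0144,"z":-0.011,"ax":9.9,"ay":15.4,"az":-110,"hand":-0.2}
  force: 20

```text
time: 10.85
tcp_pos: [0.3994, 0.2993, 0.2786]
ee_rot: [-0.001, -0.145, 0.989, 0.0]
force: [-0.5, 0.4, -0.1]
finger_gap: 0.0562
```

Run:
```python
from pan import *
s=manip.sense(); print(s['tcp_pos'],s['ee_rot'],s['joints'].round(2),s['time']); snap('wrist','w9')
```

```text
[0.39943994 0.29926807 0.27856923] [-1.33920029e-03 -1.45259968e-01  9.89392613e-01  7.94898564e-05] [ 0.41 -0.17  1.85  0.    1.46 -1.45] 10.85
```

View pics/w9.png

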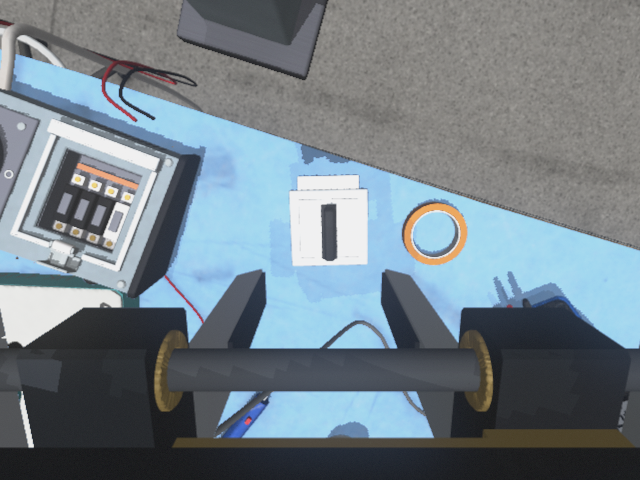

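Run:
```python
from h import *
s=load('w9'); c=s['color']
cr=c[165:275,280:380]; cv2.imwrite('pics/w9c.png',cv2.resize(cr,None,fx=5,fy=5,interpolation=cv2.INTER_CUBIC))
hsv=cv2.cvtColor(c,cv2.COLOR_BGR2HSV); m=((hsv[...,1]<45)&(hsv[...,2]>170)).astype(np.uint8); mm=np.zeros_like(m); mm[165:275,280:380]=m[165:275,280:380]
k,_=cv2.findContours(mm,cv2.RETR_EXTERNAL,cv2.CHAIN_APPROX_NONE); k=max(k,key=cv2.contourArea); a=cv2.approxPolyDP(k,3,True)[:,0]; print(a.tolist())
d=((hsv[...,2]<90)).astype(np.uint8); dm=np.zeros_like(d); dm[195:265,305:350]=d[195:265,305:350]
k,_=cv2.findContours(dm,cv2.RETR_EXTERNAL,cv2.CHAIN_APPROX_NONE); k=max(k,key=cv2.contourArea); print(cv2.boundingRect(k),cv2.minAreaRect(k))
for u,v in a: print(u,v,onplane(s,u,v,[0,0,1],.006).round(4))
```

```text
[[358, 175], [297, 177], [297, 189], [289, 191], [293, 265], [367, 263], [367, 190], [358, 188]]
(324, 205, 12, 55) ((329.5, 232.0), (54.0, 11.0), 90.0)
358 175 [0.3535 0.3283 0.006 ]
297 177 [0.3758 0.2618 0.006 ]
297 189 [0.389  0.2655 0.006 ]
289 191 [0.3939 0.2573 0.006 ]
293 265 [0.4788 0.2859 0.006 ]
367 263 [0.4506 0.3711 0.006 ]
367 190 [0.3668 0.3436 0.006 ]
358 188 [0.3676 0.3329 0.006 ]
```

View pics/w9c.png

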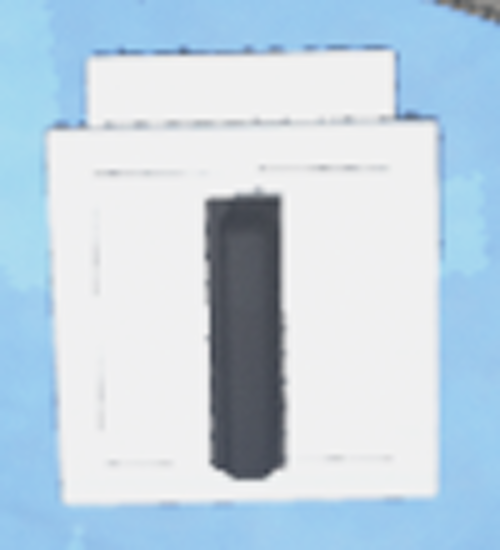

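```bash
cat >> pan.py <<'E'
def cov(ps,beta): 
    return R.from_euler('z',ps,degrees=True)*R.from_euler('y',beta,degrees=True)*R.from_matrix(np.diag([-1.,1,-1]))
E
python3 - <<'E'
from pan import *
t=load('top0'); q=[onplane(t,140+u/6-.4,215+v/6-.4,[0,0,1],.006) for u,v in [(380,187),(595,113),(662,328),(443,402)]]; q=np.array(q); print(q.round(4),q.mean(0))
d=q[0]-q[3];e=q[1]-q[2]; print(np.degrees(np.arctan2(d[1],d[0])),np.degrees(np.arctan2(e[1],e[0])))
C=np.array([.4225,.3145,0]); Rc=R.from_euler('z',18,degrees=True)
for h in (.07,.0115):
  print(delta(C+Rc.apply([.008,0,h]),cov(18,10)))
E
```

```text
[[0.4507 0.3699 0.006 ]
 [0.4787 0.2847 0.006 ]
 [0.3928 0.2577 0.006 ]
 [0.3652 0.3437 0.006 ]] [0.42184207 0.3139899  0.006     ]
17.004390675458982 17.428766350502727
(array([-0.0348,  0.0082,  0.2089]), array([ 0.15,  9.89, -1.3 ]))
(array([-0.0349,  0.0082,  0.2674]), array([ 0.15,  9.89, -1.3 ]))
```

play_rows:
  targets:
    - {"x":-0.0348,"y":0.008,"z":0.209,"ax":0,"ay":9.9,"az":-1,"hand":-0.2}
    - {"x":-0.0348,"y":0.008,"z":0.209,"ax":0,"ay":9.9,"az":-1,"hand":-0.2}
    - {"x":-0.0348,"y":0.008,"z":0.209,"ax":0,"ay":9.9,"az":-1,"hand":-0.2}
    - {"x":-0.0348,"y":0.008,"z":0.209,"ax":0,"ay":9.9,"az":-1,"hand":-0.2}
    - {"x":-0.0348,"y":0.008,"z":0.209,"ax":0,"ay":9.9,"az":-1,"hand":-0.2}
    - {"x":-0.0348,"y":0.008,"z":0.209,"ax":0,"ay":9.9,"az":-1,"hand":-0.2}
    - {"x":-0.0348,"y":0.008,"z":0.209,"ax":0,"ay":9.9,"az":-1,"hand":-0.2}
  force: 20

```text
time: 11.6
tcp_pos: [0.4316, 0.3171, 0.0722]
ee_rot: [-0.085, -0.153, 0.985, -0.012]
force: [-0.5, 0.6, 0.1]
finger_gap: 0.0563
```

Run:
```python
from pan import *
s=manip.sense(); print(s['tcp_pos'],s['joints'].round(2),s['time']); snap('wrist','w10')
C=np.array([.4222,.3143,0]); Rc=R.from_euler('z',17.7,degrees=True)
print(delta(C+Rc.apply([.008,0,.0115]),cov(17.7,10)))
```

```text
[0.43156667 0.31711483 0.07221249] [ 0.41  0.25  1.83  0.02  1.24 -1.48] 11.6
(array([-0.0081, -0.0001,  0.0609]), array([ 0.15,  0.28, -0.01]))
```

View pics/w10.png

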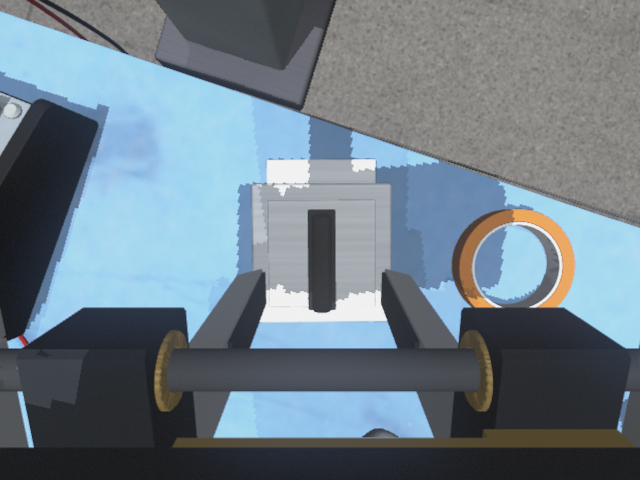

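play_rows:
  targets:
    - {"x":-0.004,"y":0,"z":0.03,"ax":0,"ay":0.2,"az":0,"hand":-0.2}
    - {"x":-0.008,"y":0,"z":0.0605,"ax":0,"ay":0.2,"az":0,"hand":-0.2}
    - {"x":-0.008,"y":0,"z":0.0605,"ax":0,"ay":0.2,"az":0,"hand":-0.2}
    - {"x":-0.008,"y":0,"z":0.0605,"ax":0,"ay":0.2,"az":0,"hand":1}
    - {"x":-0.008,"y":0,"z":0.0605,"ax":0,"ay":0.2,"az":0,"hand":1}
    - {"x":-0.008,"y":0,"z":0.0605,"ax":0,"ay":0.2,"az":0,"hand":1}
    - {"x":-0.008,"y":0,"z":0.0605,"ax":0,"ay":0.2,"az":0,"hand":1}
    - {"x":-0.008,"y":0,"z":0.0605,"ax":0,"ay":0.2,"az":0,"hand":1}
    - {"x":-0.008,"y":0,"z":0.0605,"ax":0,"ay":0.2,"az":0,"hand":1}
    - {"x":-0.008,"y":0,"z":0.0605,"ax":0,"ay":0.2,"az":0,"hand":1}
    - {"x":-0.008,"y":0,"z":0.0605,"ax":0,"ay":0.2,"az":0,"hand":1}
  force: 30

```text
time: 12.75
tcp_pos: [0.43, 0.3167, 0.0122]
ee_rot: [-0.086, -0.153, 0.984, -0.012]
force: [-0.2, -1.7, 2.6]
finger_gap: 0.0117
```

Run:
```python
from pan import *
s=manip.sense(); print(s['tcp_pos'],s['joints'].round(2),s['time'],s['force'],s['finger_gap'])
C=np.array([.4222,.3143,0]); Rc=R.from_euler('z',17.7,degrees=True)
print(delta(C+Rc.apply([.008,0,.0115]),cov(17.7,10)))
```

```text
[0.43003446 0.31668231 0.01223099] [ 0.41  0.34  1.84  0.02  1.13 -1.48] 12.75 [-0.17155868 -1.65730972  2.61316455] 0.011702061597178948
(array([0.0001, 0.0001, 0.0008]), array([ 0.12,  0.08, -0.  ]))
```

```bash
cat >> pan.py <<'E'
G_p=np.array([.008,0,.0122]); 
G_R=R.from_euler('y',10,degrees=True)*R.from_matrix(np.diag([-1.,1,-1]))
SEAT=np.array([0,.062,0.])
def cpose(lip,gam,yaw=0):
    """tool pose for cover with lip at seat-frame pos, head raised gam deg"""
    Rc=R.from_euler('z',yaw,degrees=True)*R.from_euler('y',-gam,degrees=True)
    org=np.array(lip)+Rc.apply([.062,0,0])
    Rw=R.from_matrix(RP)*Rc; Pw=O+RP@(SEAT+org)
    return Pw+Rw.apply(G_p), Rw*G_R
def ccur(s=None):
    s=s or manip.sense(); Rw=rq(s['ee_rot'])*G_R.inv(); P=s['tcp_pos']-Rw.apply(G_p)
    Rs=R.from_matrix(RP.T)*Rw; org=RP.T@(P-O)-SEAT; lip=org+Rs.apply([-.062,0,0]); head=org+Rs.apply([.046,0,.006])
    return 'lip',lip.round(4),'head',head.round(4),'org',org.round(4),'rv',np.degrees(Rs.as_rotvec()).round(2),'F',s['force'].round(1),'q',s['joints'].round(2),s['time'],s['finger_gap']
E
python3 - <<'E'
from pan import *
print(ccur())
s=manip.sense(); print(delta(s['tcp_pos']+[0,0,.13],cov(8,5)))
for l in([-.09,.12,.075],[-.047,0,.045]): print(cpose(l,18)[0],delta(*cpose(l,18)))
E
```

```text
('lip', array([-0.1205,  0.2221, -0.0341]), 'head', array([-0.0219,  0.262 , -0.0541]), 'org', array([-0.0648,  0.245 , -0.0489]), 'rv', array([ 2.97, 14.76, 21.53]), 'F', array([-0.2, -1.7,  2.6]), 'q', array([ 0.41,  0.34,  1.84,  0.02,  1.13, -1.48]), 12.75, 0.011702061597178948)
(array([ 0.0224,  0.0003, -0.1281]), array([-1.14, -4.92,  9.61]))
[0.4093455  0.18984321 0.16150724] (array([ 0.0831, -0.1143, -0.1373]), array([  2.62, -32.54,  21.82]))
[0.45015401 0.06669657 0.14365868] (array([ 0.0786, -0.244 , -0.1202]), array([  2.62, -32.54,  21.82]))
```

Lift, then swing toward the waypoint to the left of the seat.

play_rows:
  targets:
    - {"x":0.006,"y":0,"z":-0.035,"ax":0,"ay":0,"az":0,"hand":1}
    - {"x":0.014,"y":0,"z":-0.08,"ax":0,"ay":-3,"az":3,"hand":1}
    - {"x":0.025,"y":-0.01,"z":-0.12,"ax":0,"ay":-9,"az":6,"hand":1}
    - {"x":0.045,"y":-0.03,"z":-0.14,"ax":1,"ay":-15,"az":10,"hand":1}
    - {"x":0.065,"y":-0.06,"z":-0.145,"ax":2,"ay":-21,"az":14,"hand":1}
    - {"x":0.08,"y":-0.09,"z":-0.14,"ax":2.3,"ay":-27,"az":18,"hand":1}
    - {"x":0.083,"y":-0.114,"z":-0.1373,"ax":2.6,"ay":-32.5,"az":21.8,"hand":1}
    - {"x":0.083,"y":-0.114,"z":-0.1373,"ax":2.6,"ay":-32.5,"az":21.8,"hand":1}
    - {"x":0.083,"y":-0.114,"z":-0.1373,"ax":2.6,"ay":-32.5,"az":21.8,"hand":1}
  force: 40

```text
time: 13.65
tcp_pos: [0.4089, 0.1901, 0.1612]
ee_rot: [0.198, 0.034, 0.98, -0.007]
force: [-0.0, -0.1, -1.6]
finger_gap: 0.0115
```

Run:
```python
from pan import *
print(ccur())
for l in([-.047,0,.045],[-.047,0,.025]): print(delta(*cpose(l,18)))
snap('wrist','w11')
```

```text
('lip', array([-0.0906,  0.1203,  0.0749]), 'head', array([0.0103, 0.1203, 0.1138]), 'org', array([-0.0316,  0.1203,  0.094 ]), 'rv', array([ 4.000e-02, -1.789e+01, -1.000e-02]), 'F', array([-0. , -0.1, -1.6]), 'q', array([ 0.26, -0.45,  2.32, -0.16,  0.89, -1.16]), 13.65, 0.011540966801656507)
(array([-0.0391, -0.1203,  0.0354]), array([ 0.04, -0.11, -0.01]))
(array([-0.0363, -0.1203,  0.0552]), array([ 0.04, -0.11, -0.01]))
```

View pics/w11.png

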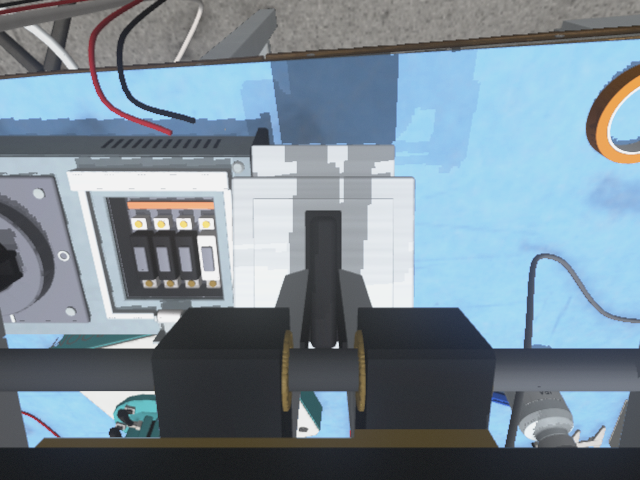

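play_rows:
  targets:
    - {"x":-0.01,"y":-0.035,"z":0,"ax":0,"ay":0,"az":0,"hand":1}
    - {"x":-0.025,"y":-0.075,"z":0.01,"ax":0,"ay":0,"az":0,"hand":1}
    - {"x":-0.035,"y":-0.105,"z":0.02,"ax":0,"ay":0,"az":0,"hand":1}
    - {"x":-0.039,"y":-0.1203,"z":0.034,"ax":0,"ay":0,"az":0,"hand":1}
    - {"x":-0.039,"y":-0.1203,"z":0.034,"ax":0,"ay":0,"az":0,"hand":1}
    - {"x":-0.039,"y":-0.1203,"z":0.034,"ax":0,"ay":0,"az":0,"hand":1}
  force: 40

```text
time: 14.3
tcp_pos: [0.4509, 0.0676, 0.1458]
ee_rot: [0.198, 0.034, 0.98, -0.006]
force: [-0.7, 0.8, -1.5]
finger_gap: 0.0119
```

Run:
```python
from pan import *
print(ccur())
for l in([-.047,0,.02],): print(delta(*cpose(l,18)))
s=snap('wrist','w12'); snap('scene','s12'); c=s['color']; cv2.imwrite('pics/w12c.png',cv2.resize(c[60:260,200:480],None,fx=2.8,fy=2.8,interpolation=cv2.INTER_CUBIC))
```

```text
('lip', array([-0.0458,  0.0009,  0.0471]), 'head', array([0.0551, 0.0009, 0.0859]), 'org', array([0.0132, 0.0009, 0.0661]), 'rv', array([ 9.000e-02, -1.786e+01,  1.000e-02]), 'F', array([-0.7,  0.8, -1.5]), 'q', array([-0.11, -0.46,  2.36,  0.02,  0.84, -1.63]), 14.3, 0.011870030666446204)
(array([ 0.0049, -0.001 ,  0.0265]), array([ 0.09, -0.14,  0.02]))
```

View pics/w12c.png

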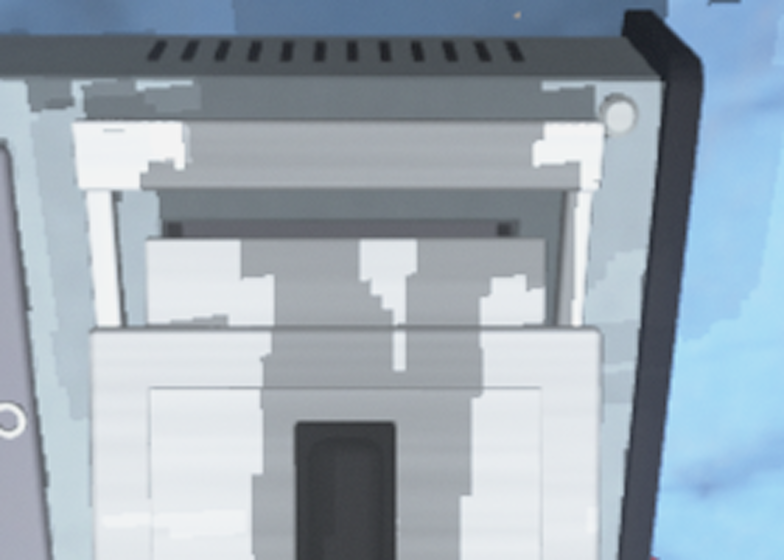

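Run:
```python
from pan import *
s=load('w12'); F=lambda u,v:(200+u/2.8-.3,60+v/2.8-.3)
n=RP[:,2]
def loc(u,v,h): return (RP.T@(onplane(s,*F(u,v),n,n@O+h)-O)-SEAT).round(4)
print('ledge roof front edge',loc(78,187,.013),loc(600,188,.013))
print('ledge back',loc(74,121,.013),loc(603,122,.013))
print('bars inner near ledge',loc(118,200,.006),loc(567,200,.006),'far',loc(127,325,.006),loc(562,325,.006))
print('lip corners top (z~.0471+.0035)',loc(147,238,.0504),loc(545,240,.0504))
print('cover corners',loc(92,328,.0471+.016*.31+.0057),loc(600,329,.0471+.016*.31+.0057))
```

```text
ledge roof front edge [-0.0526 -0.0535  0.013 ] [-0.0524  0.0552  0.013 ]
ledge back [-0.0655 -0.0532  0.013 ] [-0.0653  0.0547  0.013 ]
bars inner near ledge [-0.0493 -0.0468  0.006 ] [-0.0493  0.0499  0.006 ] far [-0.0221 -0.0468  0.006 ] [-0.0221  0.0508  0.006 ]
lip corners top (z~.0471+.0035) [-0.047  -0.0332  0.0504] [-0.0467  0.0377  0.0504]
cover corners [-0.0324 -0.0426  0.0578] [-0.0323  0.0471  0.0578]
```

Run:
```python
from pan import *
for l in([-.048,0,.005],[-.048,0,.002],[-.061,0,.002]): print(delta(*cpose(l,18)))
```

```text
(array([ 0.008 , -0.0016,  0.0416]), array([ 0.11, -0.06,  0.11]))
(array([ 0.0084, -0.0016,  0.0446]), array([ 0.11, -0.06,  0.11]))
(array([ 0.0213, -0.0016,  0.0428]), array([ 0.11, -0.06,  0.11]))
```

play_rows:
  targets:
    - {"x":0.003,"y":-0.0013,"z":0.015,"ax":0,"ay":0,"az":0,"hand":1}
    - {"x":0.006,"y":-0.0013,"z":0.03,"ax":0,"ay":0,"az":0,"hand":1}
    - {"x":0.008,"y":-0.0013,"z":0.0416,"ax":0,"ay":0,"az":0,"hand":1}
    - {"x":0.008,"y":-0.0013,"z":0.0416,"ax":0,"ay":0,"az":0,"hand":1}
    - {"x":0.008,"y":-0.0013,"z":0.0416,"ax":0,"ay":0,"az":0,"hand":1}
  force: 40

```text
time: 14.9
tcp_pos: [0.4597, 0.0672, 0.1053]
ee_rot: [0.199, 0.032, 0.979, -0.006]
force: [-0.3, 0.9, -1.3]
finger_gap: 0.0113
```

Run:
```python
from pan import *
print(ccur())
for l in([-.048,0,.002],[-.0605,0,.002]): print(delta(*cpose(l,18)))
s=snap('wrist','w13'); c=s['color']; cv2.imwrite('pics/w13c.png',cv2.resize(c[60:260,200:480],None,fx=2.8,fy=2.8,interpolation=cv2.INTER_CUBIC))
```

```text
('lip', array([-0.0478,  0.001 ,  0.0056]), 'head', array([0.0531, 0.0013, 0.0446]), 'org', array([0.0112, 0.0012, 0.0247]), 'rv', array([  0.16, -17.96,   0.2 ]), 'F', array([-0.3,  0.9, -1.3]), 'q', array([-0.11, -0.35,  2.37,  0.03,  0.73, -1.63]), 14.9, 0.011349033603923836)
(array([ 0.0007, -0.0012,  0.0035]), array([ 0.16, -0.04,  0.2 ]))
(array([ 0.0131, -0.0011,  0.0017]), array([ 0.16, -0.04,  0.2 ]))
```

View pics/w13c.png

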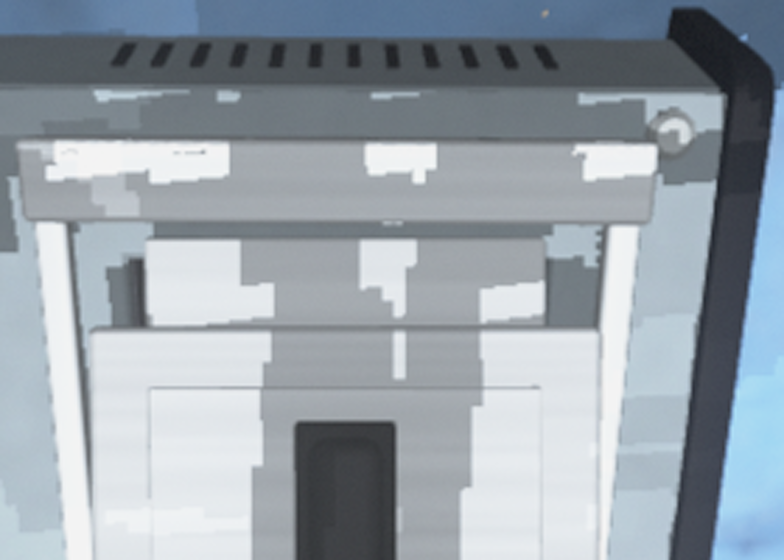

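play_rows:
  targets:
    - {"x":0.001,"y":-0.002,"z":0.0025,"ax":0,"ay":0,"az":0.2,"hand":1}
    - {"x":0.001,"y":-0.002,"z":0.0025,"ax":0,"ay":0,"az":0.2,"hand":1}
    - {"x":0.005,"y":-0.0022,"z":0.002,"ax":0,"ay":0,"az":0.2,"hand":1}
    - {"x":0.009,"y":-0.0022,"z":0.0014,"ax":0,"ay":0,"az":0.2,"hand":1}
    - {"x":0.012,"y":-0.0022,"z":0.001,"ax":0,"ay":0,"az":0.2,"hand":1}
    - {"x":0.0125,"y":-0.0022,"z":0.001,"ax":0,"ay":0,"az":0.2,"hand":1}
    - {"x":0.0125,"y":-0.0022,"z":0.001,"ax":0,"ay":0,"az":0.2,"hand":1}
  force: 40

```text
time: 15.65
tcp_pos: [0.4487, 0.0655, 0.1]
ee_rot: [0.2, 0.034, 0.979, -0.006]
force: [-0.1, -0.1, -1.9]
finger_gap: 0.0116
```

Run:
```python
from pan import *
print(ccur())
for g in (18,12,8,6,4,2,0): print(g,delta(*cpose([-.0605,0,.002],g)))
s=snap('wrist','w14'); c=s['color']; cv2.imwrite('pics/w14c.png',cv2.resize(c[60:260,200:480],None,fx=2.8,fy=2.8,interpolation=cv2.INTER_CUBIC))
```

```text
('lip', array([-0.0597, -0.0012,  0.0031]), 'head', array([ 0.0412, -0.0013,  0.0423]), 'org', array([-0.0007, -0.0012,  0.0223]), 'rv', array([  0.14, -18.03,  -0.02]), 'F', array([-0.1, -0.1, -1.9]), 'q', array([-0.12, -0.38,  2.4 ,  0.03,  0.72, -1.64]), 15.65, 0.0116391536460112)
18 (array([0.001 , 0.0013, 0.001 ]), array([ 0.14,  0.03, -0.02]))
12 (array([-0.0012,  0.0012,  0.0082]), array([ 0.14,  6.03, -0.01]))
8 (array([-0.0022,  0.0012,  0.013 ]), array([ 1.500e-01,  1.003e+01, -1.000e-02]))
6 (array([-0.0026,  0.0012,  0.0155]), array([ 1.500e-01,  1.203e+01, -1.000e-02]))
4 (array([-0.0029,  0.0012,  0.0179]), array([ 0.15, 14.03, -0.  ]))
2 (array([-0.0031,  0.0012,  0.0204]), array([ 0.15, 16.03, -0.  ]))
0 (array([-0.0032,  0.0012,  0.0229]), array([ 0.15, 18.03,  0.  ]))
```

View pics/w14c.png

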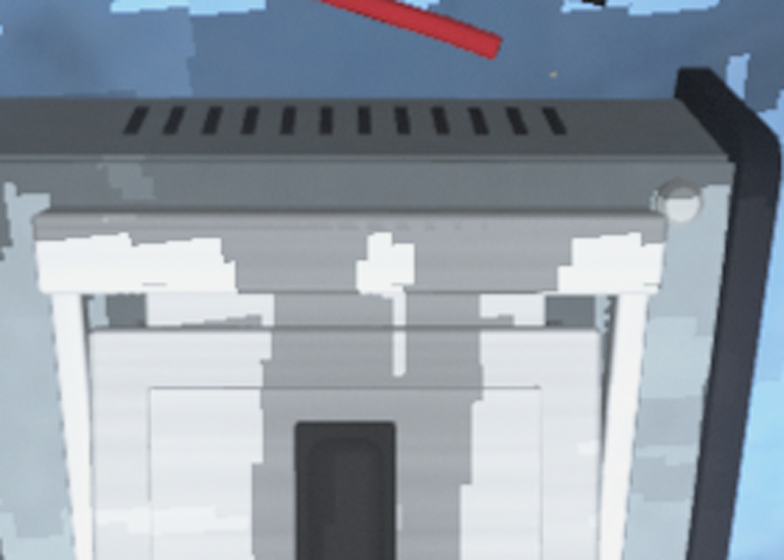

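Run:
```python
from pan import *
for g in (18,14,10,7,5,3,1,0,-1): print(g,delta(*cpose([-.0612,-.0012,.002],g)))
```

```text
18 (array([0.0019, 0.0001, 0.001 ]), array([ 0.14,  0.03, -0.02]))
14 (array([0.0003, 0.    , 0.0057]), array([ 0.14,  4.03, -0.01]))
10 (array([-0.0008,  0.    ,  0.0105]), array([ 0.15,  8.03, -0.01]))
7 (array([-0.0015,  0.    ,  0.0142]), array([ 1.500e-01,  1.103e+01, -1.000e-02]))
5 (array([-0.0019,  0.    ,  0.0166]), array([ 0.15, 13.03, -0.  ]))
3 (array([-0.0021,  0.    ,  0.0191]), array([ 0.15, 15.03, -0.  ]))
1 (array([-0.0023,  0.    ,  0.0216]), array([ 0.15, 17.03,  0.  ]))
0 (array([-0.0023,  0.    ,  0.0228]), array([ 0.15, 18.03,  0.  ]))
-1 (array([-0.0024,  0.    ,  0.0241]), array([ 0.15, 19.03,  0.  ]))
```

play_rows:
  targets:
    - {"x":0.0015,"y":0,"z":0.002,"ax":0,"ay":1,"az":0,"hand":1}
    - {"x":0.0003,"y":0,"z":0.0057,"ax":0,"ay":4,"az":0,"hand":1}
    - {"x":-0.0008,"y":0,"z":0.0105,"ax":0,"ay":8,"az":0,"hand":1}
    - {"x":-0.0015,"y":0,"z":0.0142,"ax":0,"ay":11,"az":0,"hand":1}
    - {"x":-0.0019,"y":0,"z":0.0166,"ax":0,"ay":13,"az":0,"hand":1}
    - {"x":-0.0019,"y":0,"z":0.0166,"ax":0,"ay":13,"az":0,"hand":1}
    - {"x":-0.0019,"y":0,"z":0.0166,"ax":0,"ay":13,"az":0,"hand":1}
  force: 50

```text
time: 16.4
tcp_pos: [0.4572, 0.0649, 0.0853]
ee_rot: [0.088, 0.035, 0.996, -0.002]
force: [1.0, -0.8, -2.2]
finger_gap: 0.0118
```

Run:
```python
from pan import *
print(ccur(),manip.sense()['moment'])
for g in (5,3,1,0,-1): print(g,delta(*cpose([-.0612,-.0012,.001],g)))
s=snap('wrist','w15'); c=s['color']; cv2.imwrite('pics/w15c.png',cv2.resize(c[60:260,200:480],None,fx=2.8,fy=2.8,interpolation=cv2.INTER_CUBIC))
```

```text
('lip', array([-0.061 , -0.0013,  0.0017]), 'head', array([ 0.046 , -0.0013,  0.0172]), 'org', array([ 0.0007, -0.0013,  0.0072]), 'rv', array([ 0.13, -5.05, -0.  ]), 'F', array([ 1. , -0.8, -2.2]), 'q', array([-0.11, -0.17,  2.23,  0.01,  0.91, -1.62]), 16.4, 0.011768070142902454) [-0.11298307 -0.03800374 -0.07519277]
5 (array([0.0001, 0.0001, 0.0008]), array([0.13, 0.05, 0.02]))
3 (array([-0.0007,  0.0001,  0.0031]), array([0.13, 2.05, 0.02]))
1 (array([-0.0014,  0.0001,  0.0055]), array([0.13, 4.05, 0.02]))
0 (array([-0.0018,  0.0001,  0.0067]), array([0.13, 5.05, 0.02]))
-1 (array([-0.0021,  0.0001,  0.0079]), array([0.13, 6.05, 0.02]))
```

View pics/w15c.png

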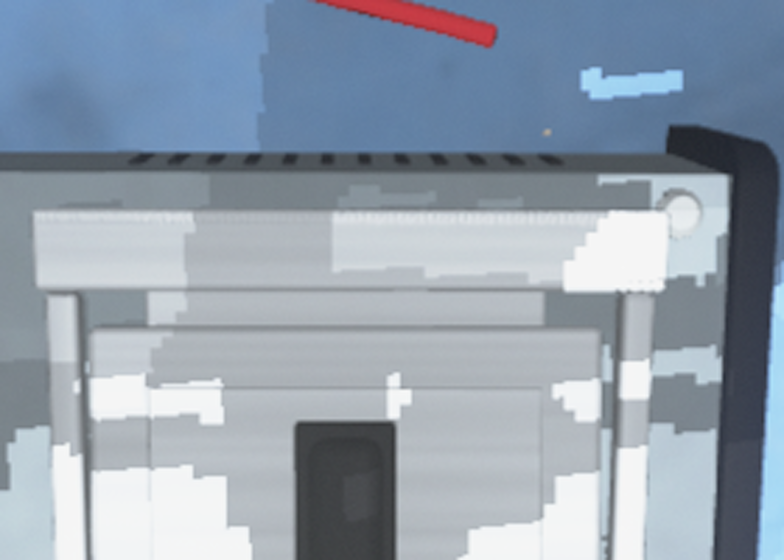

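play_rows:
  targets:
    - {"x":-0.0003,"y":0.0005,"z":0.002,"ax":0,"ay":1,"az":0,"hand":1}
    - {"x":-0.0007,"y":0.0005,"z":0.0031,"ax":0,"ay":2,"az":0,"hand":1}
    - {"x":-0.001,"y":0.0005,"z":0.0043,"ax":0,"ay":3,"az":0,"hand":1}
    - {"x":-0.0014,"y":0.0005,"z":0.0055,"ax":0,"ay":4,"az":0,"hand":1}
    - {"x":-0.0018,"y":0.0005,"z":0.0067,"ax":0,"ay":5,"az":0,"hand":1}
    - {"x":-0.0018,"y":0.0005,"z":0.0067,"ax":0,"ay":5,"az":0,"hand":1}
  force: 50

```text
time: 17.05
tcp_pos: [0.4603, 0.0653, 0.0789]
ee_rot: [0.044, 0.035, 0.998, -0.0]
force: [-0.4, -0.8, -2.0]
finger_gap: 0.0118
```

Run:
```python
from pan import *
print(ccur(),manip.sense()['moment'])
s=snap('wrist','w16'); c=s['color']; snap('top','t16')
```

```text
('lip', array([-0.0611, -0.0006,  0.0008]), 'head', array([ 0.0469, -0.0007,  0.0069]), 'org', array([ 0.0009, -0.0006,  0.0008]), 'rv', array([ 0.15, -0.02, -0.01]), 'F', array([-0.4, -0.8, -2. ]), 'q', array([-0.11, -0.09,  2.17,  0.01,  0.98, -1.61]), 17.05, 0.011776783715938833) [ 0.02212641 -0.13053969 -0.0119092 ]
```

View pics/w16.png

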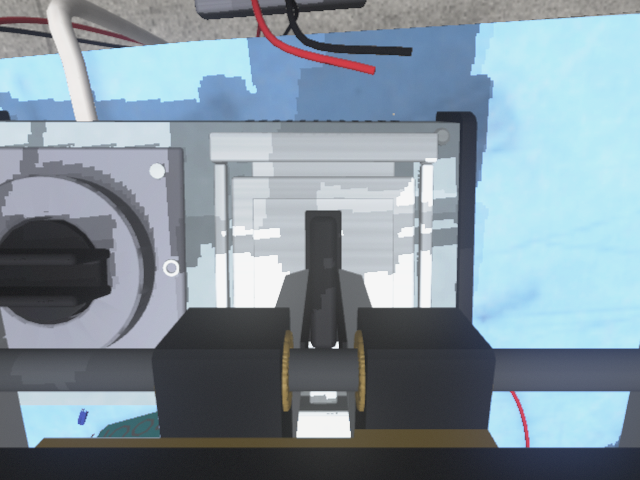

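play_rows:
  targets:
    - {"x":0,"y":0,"z":0.001,"ax":0,"ay":0.3,"az":0,"hand":1}
    - {"x":0,"y":0,"z":0.002,"ax":0,"ay":0.6,"az":0,"hand":1}
    - {"x":0,"y":0,"z":0.002,"ax":0,"ay":0.6,"az":0,"hand":1}
    - {"x":0,"y":0,"z":0.002,"ax":0,"ay":0.6,"az":0,"hand":1}
  force: 50

```text
time: 17.55
tcp_pos: [0.4603, 0.0654, 0.078]
ee_rot: [0.039, 0.034, 0.999, -0.0]
force: [-5.7, 0.2, 7.5]
finger_gap: 0.0116
```

Run:
```python
from pan import *
print(ccur(),manip.sense()['moment'])
```

```text
('lip', array([-0.0614, -0.0005,  0.0007]), 'head', array([ 0.0466, -0.0005,  0.0056]), 'org', array([ 0.0006, -0.0005,  0.0001]), 'rv', array([0.15, 0.57, 0.02]), 'F', array([-5.7,  0.2,  7.5]), 'q', array([-0.11, -0.08,  2.16,  0.01,  0.99, -1.61]), 17.55, 0.011628360907811407) [ 0.02241436  0.55962722 -0.02568374]
```

play_rows:
  targets:
    - {"x":0,"y":0,"z":0,"ax":0,"ay":0,"az":0,"hand":0.3}
    - {"x":0,"y":0,"z":0,"ax":0,"ay":0,"az":0,"hand":0.3}
    - {"x":0,"y":0,"z":0,"ax":0,"ay":0,"az":0,"hand":0.3}
    - {"x":0,"y":0,"z":-0.03,"ax":0,"ay":-1,"az":0,"hand":0.3}
    - {"x":0.01,"y":0,"z":-0.07,"ax":0,"ay":-3,"az":0,"hand":0.3}
    - {"x":0.04,"y":0,"z":-0.1,"ax":0,"ay":-5,"az":0,"hand":0.3}
    - {"x":0.07,"y":0,"z":-0.12,"ax":0,"ay":-5,"az":0,"hand":0.3}
    - {"x":0.07,"y":0,"z":-0.12,"ax":0,"ay":-5,"az":0,"hand":0.3}
  force: 20

```text
time: 18.35
tcp_pos: [0.3814, 0.0708, 0.1959]
ee_rot: [0.087, 0.034, 0.996, -0.002]
force: [0.4, 0.1, 0.1]
finger_gap: 0.0329
```

Run:
```python
from pan import *
print(where())
s=snap('wrist','w17'); t=snap('top','t17'); c=s['color'];
cv2.imwrite('pics/t17c.png',cv2.resize(t['color'][170:300,270:450],None,fx=4.4,fy=4.4,interpolation=cv2.INTER_CUBIC))
```

```text
(array([-0.0372,  0.0613,  0.1465]), array([[-0.996, -0.001, -0.088],
       [-0.001,  1.   ,  0.002],
       [ 0.088,  0.002, -0.996]]), array([0.4, 0.1, 0.1]), 0.0329002656422604, array([-0.12, -0.58,  2.3 ,  0.01,  1.24, -1.62]), 18.35)
```

View pics/w17.png

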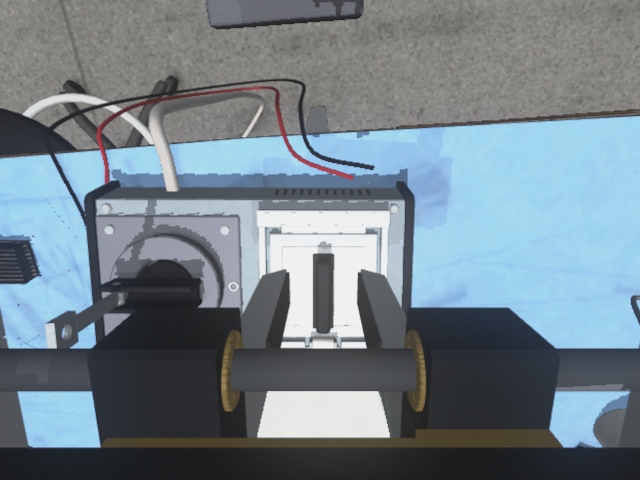

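View pics/t17c.png

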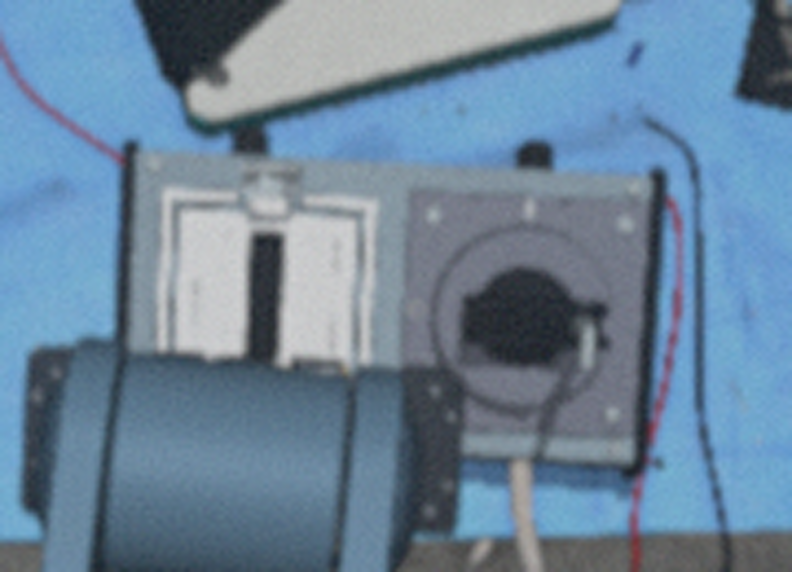

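Run:
```python
from pan import *
print(delta(*tgt([0,-.035,.25],90)), delta(*tgt([-.03,.0,.25],135)))
```

```text
(array([-0.0274, -0.0958, -0.1099]), array([-4.16, -4.38, 89.95])) (array([ 0.0025, -0.0608, -0.107 ]), array([-2.  , -5.21, 44.99]))
```

play_rows:
  targets:
    - {"x":0.01,"y":-0.01,"z":-0.05,"ax":0,"ay":-1,"az":8,"hand":0.3}
    - {"x":0.01,"y":-0.02,"z":-0.09,"ax":0,"ay":-2,"az":16,"hand":0.3}
    - {"x":0.01,"y":-0.03,"z":-0.107,"ax":-0.5,"ay":-3,"az":24,"hand":0.3}
    - {"x":0.01,"y":-0.04,"z":-0.107,"ax":-1,"ay":-4,"az":32,"hand":0.3}
    - {"x":0.005,"y":-0.05,"z":-0.107,"ax":-2,"ay":-5,"az":40,"hand":0.3}
    - {"x":0.0,"y":-0.06,"z":-0.107,"ax":-2.2,"ay":-5,"az":48,"hand":0.3}
    - {"x":-0.005,"y":-0.07,"z":-0.108,"ax":-2.6,"ay":-5,"az":56,"hand":0.3}
    - {"x":-0.01,"y":-0.08,"z":-0.108,"ax":-3,"ay":-5,"az":64,"hand":0.3}
    - {"x":-0.015,"y":-0.085,"z":-0.109,"ax":-3.4,"ay":-4.8,"az":72,"hand":0.3}
    - {"x":-0.02,"y":-0.09,"z":-0.11,"ax":-3.8,"ay":-4.6,"az":80,"hand":0.3}
    - {"x":-0.0274,"y":-0.096,"z":-0.11,"ax":-4.1,"ay":-4.4,"az":88,"hand":0.3}
    - {"x":-0.0274,"y":-0.096,"z":-0.11,"ax":-4.1,"ay":-4.4,"az":90,"hand":0.3}
    - {"x":-0.0274,"y":-0.096,"z":-0.11,"ax":-4.1,"ay":-4.4,"az":90,"hand":0.3}
  force: 20

```text
time: 19.75
tcp_pos: [0.3843, -0.0265, 0.3038]
ee_rot: [0.094, 0.726, 0.676, 0.088]
force: [-0.3, -0.1, -0.3]
finger_gap: 0.0329
```

Run:
```python
from pan import *
print(where())
s=snap('wrist','w18'); c=s['color']; cv2.imwrite('pics/w18c.png',cv2.resize(c[0:300,180:480],None,fx=2,fy=2,interpolation=cv2.INTER_CUBIC))
```

```text
(array([ 0.    , -0.0355,  0.2483]), array([[ 0.002,  1.   , -0.005],
       [ 1.   , -0.002,  0.001],
       [ 0.001, -0.005, -1.   ]]), array([-0.3, -0.1, -0.3]), 0.03294763207729325, array([-0.44, -0.73,  2.2 ,  0.09,  1.43, -0.37]), 19.75)
```

View pics/w18c.png

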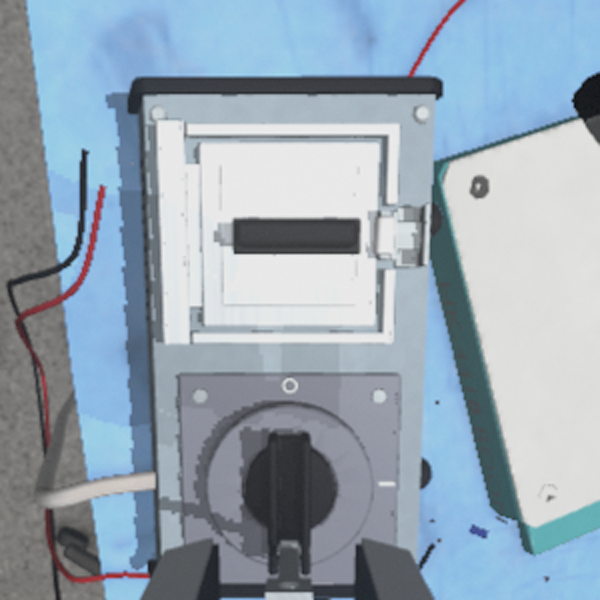

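Run:
```python
from pan import *
s=load('w18'); P=cloud(s); L=(P-O)@RP-SEAT
def reg(u0,v0,u1,v1):
    a=L[v0//2:v1//2,180+u0//2:180+u1//2].reshape(-1,3); return np.nanmedian(a,0).round(4),np.nanstd(a[:,2]).round(4)
print('cover head',reg(340,150,372,205),reg(340,265,372,315)); print('cover foot',reg(205,150,222,205),reg(205,265,222,315)); print('panel',reg(240,348,400,365),reg(405,280,425,380)); print('roller',reg(377,222,392,252))
n=RP[:,2]
def loc(u,v,h): return (RP.T@(onplane(s,180+u/2-.25,v/2-.25,n,n@O+h)-O)-SEAT).round(4)
print('head corners',loc(380,142,.006),loc(377,325,.006),'foot',loc(201,143,.006),loc(203,325,.006),'ledge roof front',loc(184,125,.013),loc(187,342,.013),'bar head inner',loc(387,137,.006),loc(384,330,.006),'roller edge',loc(375,222,.011),loc(375,252,.011))
t=load('t17')
```

```text
cover head (array([0.0349, 0.0297, 0.0053]), np.float64(0.0009)) (array([ 0.0362, -0.0258,  0.0054]), np.float64(0.0009))
cover foot (array([-0.0382,  0.03  ,  0.0049]), np.float64(0.0009)) (array([-0.0395, -0.0256,  0.0048]), np.float64(0.0009))
panel (array([ 0.0179, -0.0608, -0.001 ]), np.float64(0.0009)) (array([ 0.0681, -0.0468, -0.0009]), np.float64(0.0008))
roller (array([ 0.0488, -0.0003,  0.0142]), np.float64(0.0012))
head corners [0.0469 0.046  0.006 ] [ 0.0476 -0.0446  0.006 ] foot [-0.0435  0.0457  0.006 ] [-0.0449 -0.0445  0.006 ] ledge roof front [-0.051   0.0528  0.013 ] [-0.0528 -0.053   0.013 ] bar head inner [0.0503 0.0483 0.006 ] [ 0.0514 -0.0473  0.006 ] roller edge [0.0447 0.0071 0.011 ] [ 0.0451 -0.0076  0.011 ]
```

Run:
```python
from pan import *
t=manip.snapshot('top')['color']; cv2.imwrite('pics/t19.png',t[180:300,120:560])
print(manip.sense()['qvel'].round(3)); print(manip.close_job())
```

```text
[ 0.004 -0.02   0.001 -0.     0.     0.002]
the job is handed in; nothing more can be done
None
```

View pics/t19.png

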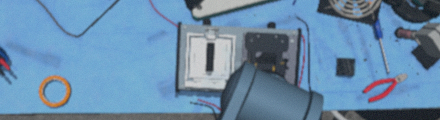

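The supply box is switched off and locked out, its cover is refitted, and the job was handed in at about 20 s of the 72 s allowed. `close_job` gives no verdict, so what follows rests on my own checks.

1. **Isolator:** I turned the handle anticlockwise to its stop. The wrist felt about 0.7 N m there, and the last picture shows the bar across the panel at the ring mark.
2. **Hasp:** I pinched the tab and swung it along its arc to about 90°. The pictures afterwards show it standing out of the panel; I did not measure the angle separately.
3. **Cover:** I hooked the lip under the ledge with the head raised 18°, swung it down, pressed it and let go.
    - **Seating:** the last wrist picture puts it about 1–2 mm up the slope and 0.6 mm across. Its top is about 6 mm above the panel at both ends, and the roller overlaps the head edge.
    - **Catch:** I felt no separate snap during the swing. The judgement that it is under the roller comes from the firm stop when pressed (about 7.5 N) and that picture.

**Other checks:** the tape, heatsink and side cutters look unmoved in the final overhead picture, though I did not measure them. The gripper was clear of everything.

**Slip:** the first row of the call that opened the gripper at the handle carried a stray turn of -83°, limited to about 8° in that row. The handle was already against its stop. The forces read just after were low, and the pose ended up unchanged.

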